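# Grease the brake pedal pivot with a push-type grease gun

### The job

Work the red brake pedal right down to its stop and let it spring back, then take the blue push-type grease gun out of its wooden stand and press its coupler squarely over the tilted brass grease nipple of the pedal pivot until it snaps on and its rim sits on the steel seat. Finish while holding it: still gripping the gun, keep it square on the nipple and pressed in at least half of its spring travel. Leave the grease pot, the wrench and the bearing ring where they are.

Things in the scene. Friction and masses are not known exactly. Their poses are not given: they have to be found in the camera images.
- pedal (a joint): angle of the brake pedal in rad: 0 at rest (up), 0.35 at its stop. The pedal is a red arm with a black rubber pad, hinged about the unit's y axis at a level shaft 78 mm above the table; the pad's top centre is 110 mm from the shaft. A return spring pushes it back up: at the pad about 4 N at the start and 9 N at the stop
- pedal_pad (a point): centre of the top face of the pedal's black rubber pad (70 mm wide along y, 60 mm along x, ribbed). At rest it is 90 mm above the table, at the stop about 51 mm (moving down and slightly away). The hinge shaft lies 110 mm farther along +x of this point, held by grey pillars (tops 97 mm above the table)
- pedal_unit: brake pedal unit, bolted down: an aluminium base plate 250 mm (x) by 260 mm (y), 12 mm thick, reaching from x -155 to +95 mm of the origin. Origin on the table at the foot of the line below the shaft's middle. The pedal arm at y -43 mm points to -x; the grey bearing block with the nipple is at y +78 mm, 92 mm high
- nipple: brass grease nipple on a round steel seat (diameter 38 mm) of the bearing block. Origin at the centre of the flat seat face, about 98 mm above the table; z runs out along the nipple's axis, leaning 25 degrees from the vertical towards -x of the unit; y is level, along the shaft. Ball head of 17 mm diameter, its top 21.5 mm above the seat, on a neck of 10 mm diameter. It does not move
- stand: fixed wooden stand 85 by 85 mm, 95 mm high, with a 38 mm hole through its top in which the gun hangs by its flange. Origin at the centre of its underside
- gun: grease gun, round, 150 mm long, about 0.4 kg. Origin on its axis at the unpressed coupler mouth; z up the axis to the handle. Brass coupler (dia 32) 0-31 mm, aluminium barrel (dia 32) 46-82, black flange (dia 50) 82-88, blue handle (dia 32) 88-148. It hangs upright in the stand by the flange, origin 13 mm above the table; lift 85 mm to clear. Fingertips can push on the flange
- gun_grip (a point): place to grip the handle from above, on the gun's axis, 114 mm from its origin, 26 mm above the flange's top face and 34 mm below the top end; z along the gun's axis towards the handle's end
- coupler_mouth (a point): centre of the coupler's open mouth (outer diameter 32 mm, bore 22 mm wide, 24 mm deep). It moves into the gun with the plunger. Three sprung jaws inside grip 5 mm above the mouth: they meet the nipple's head with the mouth 15 mm above the seat, need about 7 N, then snap over it; fully on, the mouth coincides with the nipple's origin, rim flat on the seat
- plunger (a joint): how far the coupler is pushed into the barrel against its spring, m: 0 free, 0.016 at its stop; the push is 2 N plus 1 N per mm. It gives some 5 mm before the jaws snap, then springs out again; once the coupler is down on the seat, a further 8 mm of pushing is half of the travel
- pot_center (a point): bystander: centre of a closed white grease pot with a yellow lid, 68 mm in diameter, 70 mm high, standing at the other place on the gun's side of the bench; it may change places with the stand
- wrench_grip (a point): bystander: the handle of a steel wrench 190 mm long lying on the bench
- bearing_center (a point): bystander: centre of a steel bearing ring 60 mm in diameter, 16 mm high, lying flat on the bench
Things that resemble listed ones, but are neither listed nor needed, are in the scene too. Of the things that look like the stand, the larger one is meant. There is more than one size of the gun; the one meant has the size given above.

How it is judged (in metres and radians):
On the way, in this order (a step that is already met when the one before it is completed fails the run):
1. the pedal is pressed to its stop (beyond 0.33 rad) (value of joint pedal above 0.33 rad), for 0.1 s.
2. the pedal has sprung back and the gun is lifted out of the stand (value of joint pedal below 0.05 rad and height (world z) of gun above 0.09 m), for 0.1 s.
3. the coupler is snapped on, square on the nipple, its rim at the seat (distance between coupler_mouth and nipple below 0.004 m and angle between the z axis of gun and the z axis of nipple, either way round below 0.14 rad), for 0.2 s.
At the end, for the whole second after the job is handed in: gun gripped and still: coupler snapped on with its mouth within 4 mm of the seat centre, gun axis within 8 degrees of the nipple's, plunger pressed in over 7.5 mm of 16 and pushing on the nipple with over 5 N; gun clear of the stand, pedal back up (under 0.05 rad) (all of step 3 and value of joint plunger above 0.0075 m and contact force between gun and nipple above 5 N and contact force between the fingers and gun above 3 N and contact force between gun and stand below 0.5 N and value of joint pedal below 0.05 rad and linear speed of gun below 0.02 m/s); the arm keeps its last pose, push and grip.
It fails at once if the grease pot is moved by more than 30 mm (distance of pot_center from where it was at the start of the episode above 0.03 m).
It fails at once if the wrench is moved by more than 30 mm (distance of wrench_grip from where it was at the start of the episode above 0.03 m).
It fails at once if the bearing ring is moved by more than 30 mm (distance of bearing_center from where it was at the start of the episode above 0.03 m).
It also fails if it takes over 54 s, if anything falls off the work surface, if the arm or the gripper's body presses on something with over 40 N, if the wrist force passes 120 N, or if a joint passes its speed limit or range.

### The arm

A 6-joint arm with a two-finger parallel gripper is mounted at the origin on the work surface. World frame = base frame: x ahead of the robot, y to its left, z up, the work surface at z = 0. Lengths are in mm, angles in rad, forces in N, time in s.
With the tool pointing down it reaches from about 250 to 800 mm from the base axis. Payload 3.9 kg.
Tool frame: the origin (TCP) lies on the mounting face of the last link; the fingertips stand 173 mm ahead of it and the grasp point (between the pads) lies 155 mm ahead of it; z points along the fingers, x is the direction in which the jaws open and shut, and the axes are right-handed (so a half turn about z gives the same grasp; the last joint's range is limited). The gripper opens to 85 mm and grips with 20 to 120 N. Pads are 22 mm wide; open, the fingers measure 114 mm over their backs; the gripper's body (76 mm by 85 mm) begins 54 mm behind the grasp point. The pads swing forward as they close: fully open they stand 13 mm farther back than shut.
Start: joints at [-1.189, 0.26, -0.138, 1.173, 0, 1.571], TCP at [195.605, -487.19, 404.704] pointing down, gripper open.
Joint ranges: [-2.78, 2.78], [-0.83, 1.72], [-1.28, 1.37], [-1.9, 2.12], [-1.57, 1.48], [-3.14, 3.14]. Speed limits (rad/s): [2.57, 2.57, 3.14, 3.14, 3.14, 3.14].

### API

Orientations are given as a unit quaternion [x, y, z, w].
In Python, from plant import ctrl gives the robot as it stands.
- The arm moves only by the tool step_arm, never from a script. Its argument "plan" is a list of rows, each an object with "slide": the shift along the tool's x, y, z in mm, a list of three; "angular": the turn, a rotation vector about the tool's x, y, z in degrees, a list of three; "fingers": the opening, from 0 (shut) to 1 (fully open). A call has 1 to 8 rows; each row is the pose to reach, as a shift and turn from the pose commanded when the call began, along the tool's axes at that moment; what a row does not reach only later rows make up. A row lasts 1/12 s, in which the tool goes at most 41.7 mm and 7.16 degrees, less where a joint would pass 70% of its speed; a pose out of reach is approached as far as the arm can. A call with a gripper value outside its range is refused whole. The fingers move at their own pace and stop on an object; the grip force is fixed at half the most. Time passes only in rows, so rows that repeat a pose let the fingers close. It gives the time, the measured TCP pose, the force and the opening at its end, in the units of the state.
- ctrl.observe(): the state, without advancing time (a new reading comes with each control period).
- ctrl.read_camera(name): name is "scene" or "top"; returns (picture, depth): 480x640x3 uint8, red, green, blue; 480x640 float32, mm along the optical axis (not along the pixel's ray), 0 where there is no reading.
- ctrl.get_calibration(name): a dict with "fx", "fy", "cx", "cy" (pixels), "k1" (the pictures are not rectified: a ray, as slopes to the right and down, at radius r is drawn at 1 + k1 r^2 times it, then the intrinsics apply), "R" (3x3) and "t" (3): a world point X has camera coordinates R X + t. Camera axes: x right, y down, z forward; pixel columns grow to the right and rows downward; lengths in mm; the calibration is good to about 2 mm. A picture is of the moment at which its call begins. get_calibration takes no time and is no camera call.
- ctrl.hand_in(): hands the job in, once; it reports no verdict.
The state is a dict: "clock": time; "q": joint angles; "qvel": joint speeds; "tau": joint torques, N m; "tool_pos": TCP position; "eef_rot": TCP orientation; "contact_force": force on the tool from outside, world axes, zero at the start; "wrist_torque": the same for the moment, N m; "grip_width": finger opening in mm.
Only numpy, scipy, OpenCV 4.12 (cv2) and the standard library are available. Lean on these libraries where they do the work, as an engineer would, in place of code of your own. Each camera call takes 0.05 s, during which the arm holds its last target.

## Working session

There is one attempt and no reset: what is moved stays moved. The work goes in short steps, Python scripts to look and compute and a tool call to move; the robot and the scene stay as the last step left them, time stands still between calls to the robot, and variables do not carry over. Pictures are saved under pics/ and viewed, and the job is handed in when it is done.

Besides the shell and the picture viewer there is one more tool, called as name(argument=value, ...) on one line, values as JSON. step_arm: Moves the arm, as the interface text tells. Its arguments: {"type":"object","properties":{"plan":{"type":"array","items":{"type":"object","properties":{"slide":{"type":"array","items":{"type":"number"}},"angular":{"type":"array","items":{"type":"number"}},"fingers":{"type":"number"}}}}},"required":["plan"]}

```bash
ls; mkdir -p pics
cat > h.py <<'E'
import numpy as np,cv2
from plant import ctrl
from scipy.spatial.transform import Rotation as Ro
def cal(n):
    c=ctrl.get_calibration(n);return {k:(np.array(v) if k in('R','t') else v) for k,v in c.items()}
def ray(c,u,v):
    K=np.array([[c['fx'],0,c['cx']],[0,c['fy'],c['cy']],[0,0,1.]])
    p=cv2.undistortPoints(np.array([[[u,v]]],float),K,np.array([c['k1'],0,0,0.]))[0,0]
    o=-c['R'].T@c['t'];return o,c['R'].T@np.array([p[0],p[1],1.])
def onz(c,u,v,z):
    o,d=ray(c,u,v);return o+d*(z-o[2])/d[2]
def cloud(c,D):
    K=np.array([[c['fx'],0,c['cx']],[0,c['fy'],c['cy']],[0,0,1.]])
    v,u=np.mgrid[:480,:640];p=cv2.undistortPoints(np.stack([u,v],-1).reshape(-1,1,2).astype(float),K,np.array([c['k1'],0,0,0.])).reshape(480,640,2)
    P=np.dstack([p[...,0]*D,p[...,1]*D,D]).astype(float)
    return (P-c['t'])@c['R']
E
python3 - <<'E'
from h import *
print(ctrl.observe())
for n in('scene','top'):
    I,D=ctrl.read_camera(n);np.savez(f'pics/{n}0.npz',I=I,D=D);cv2.imwrite(f'pics/{n}0.png',I[...,::-1]);c=cal(n);print(n,c, -c['R'].T@c['t'])
E
```

```text
pics
{'clock': 0.0, 'q': array([-1.18901667e+00,  2.60724280e-01, -1.39382146e-01,  1.17266909e+00,
        2.08718057e-05,  1.57081126e+00]), 'qvel': array([-9.26759800e-04, -5.01379238e-04,  3.94156113e-05,  7.10849863e-04,
       -8.81547447e-04, -8.76928187e-04]), 'tau': array([-1.93419968e-03, -4.05671597e+01,  2.53927857e+01,  1.86172896e-02,
       -2.22170788e-04,  2.37231514e-07]), 'tool_pos': array([ 195.48051089, -486.89423196,  403.8384822 ]), 'eef_rot': array([ 8.28419387e-01, -5.60107435e-01, -8.13961661e-04, -5.62911840e-04]), 'contact_force': array([-0.72109583, -0.09867673,  0.79783542]), 'wrist_torque': array([-0.00205804, -0.00532948, -0.0147441 ]), 'grip_width': 85.38728197793867}
scene {'fx': 600.1864192230748, 'fy': 600.1864192230748, 'cx': 319.55770944892686, 'cy': 239.79096537229094, 'k1': 0.04139869991221403, 'R': array([[ 0.72286438,  0.69077834, -0.01709885],
       [ 0.42702305, -0.46603883, -0.77489297],
       [-0.54324801,  0.55284093, -0.63186115]]), 't': array([-404.67504785, -187.88708325, 1799.87733544])} [1350.53707166 -803.06778088  984.76069705]
top {'fx': 473.48506758946, 'fy': 473.48506758946, 'cx': 319.581107651344, 'cy': 227.54787529977537, 'k1': -0.02417006212347029, 'R': array([[-0.00288522, -0.99998633,  0.00435976],
       [-0.99535961,  0.00245249, -0.09619373],
       [ 0.09618172, -0.00461707, -0.99535308]]), 't': array([  -9.18706023,  589.6983566 , 1363.96717419])} [ 455.74670343   -4.33563704 1414.39426989]
```

View pics/scene0.png

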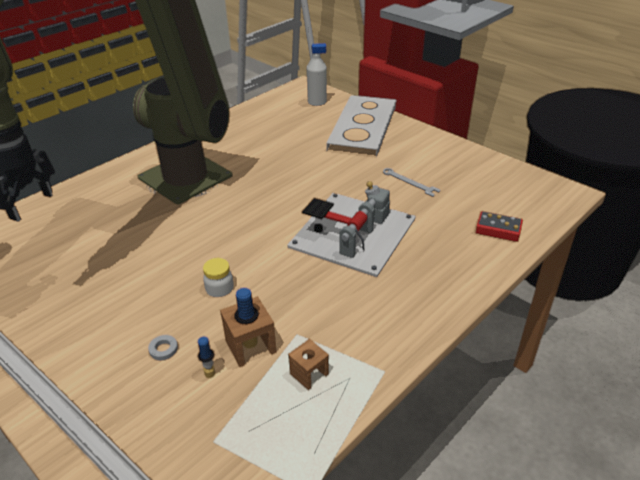

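View pics/top0.png

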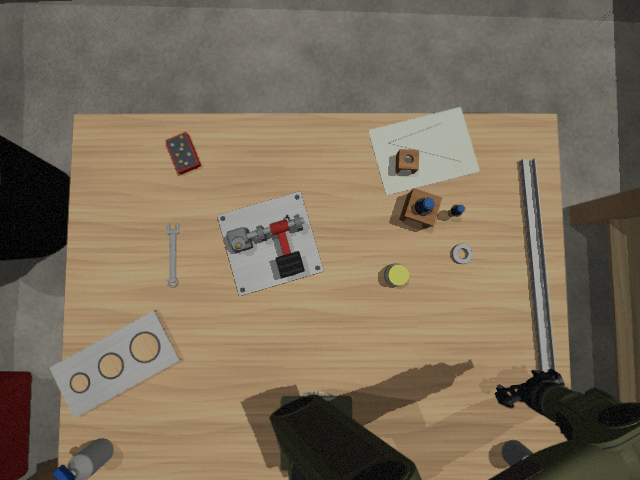

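Run:
```python
from h import *
T=np.load('pics/top0.npz');S=np.load('pics/scene0.npz')
a=cv2.resize(T['I'][185:300,210:330],None,fx=5,fy=5,interpolation=2)
cv2.imwrite('pics/c1.png',a[...,::-1])
a=cv2.resize(T['I'][140:290,370:480],None,fx=4,fy=4,interpolation=2)
b=cv2.resize(S['I'][170:280,280:420],None,fx=4,fy=4,interpolation=2)
cv2.imwrite('pics/c2.png',a[...,::-1]);cv2.imwrite('pics/c3.png',b[...,::-1])
b=cv2.resize(S['I'][250:390,140:340],None,fx=4,fy=4,interpolation=2);cv2.imwrite('pics/c4.png',b[...,::-1])
c=cal('top');P=cloud(c,T['D'])
for n,(u,v) in dict(pad=(289,264),block=(238,240),plate=(300,205),gun=(426,205),stand=(412,215),pot=(398,275),table=(350,250),table2=(200,300),small=(458,210)).items(): print(n,P[v-1:v+2,u-1:u+2].reshape(-1,3).mean(0).round(1))
```

```text
pad [481.8  75.1  89.6]
block [548.3 216.1 102.8]
plate [659.2  47.5  11.7]
gun [ 636.4 -294.6  164.1]
stand [ 618.  -270.4   95.1]
pot [ 450.2 -231.9   71.1]
table [ 5.248e+02 -1.016e+02 -3.000e-01]
table2 [378.  343.1   2.6]
small [ 631.1 -399.   101.2]
```

View pics/c1.png

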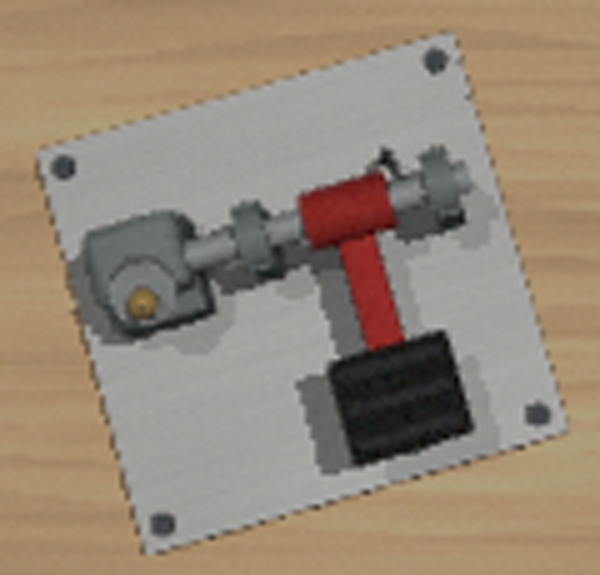

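View pics/c2.png

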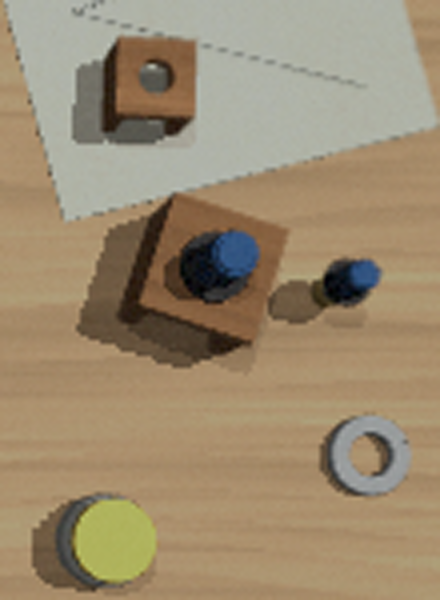

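View pics/c3.png

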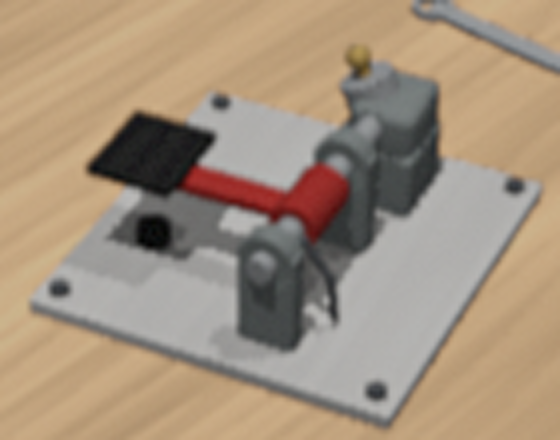

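View pics/c4.png

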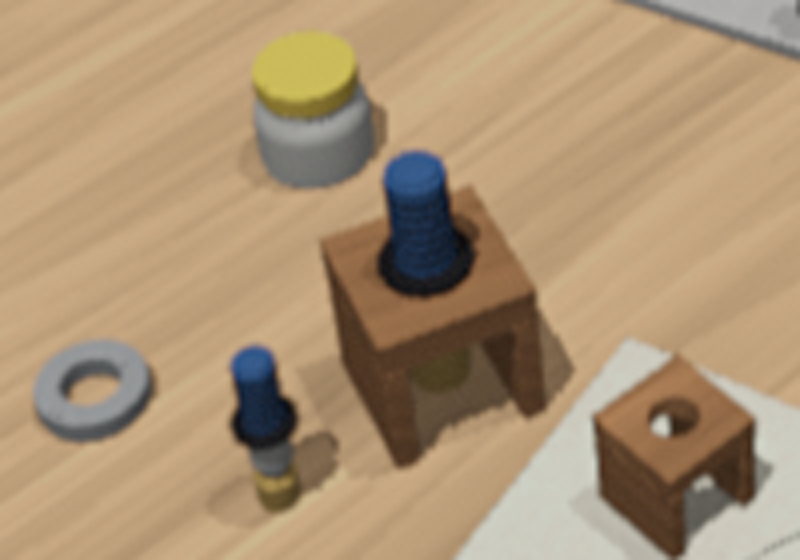

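```bash
cat > m.py <<'E'
from h import *
from scipy.optimize import least_squares
Z={n:np.load(f'pics/{n}0.npz') for n in('top','scene')};C={n:cal(n) for n in Z}
def tri(obs):
    # obs: list (cam,u,v)
    A=np.zeros((3,3));b=np.zeros(3);L=[]
    for n,u,v in obs:
        o,d=ray(C[n],u,v);d/=np.linalg.norm(d);M=np.eye(3)-np.outer(d,d);A+=M;b+=M@o;L.append((o,M))
    x=np.linalg.solve(A,b);return x,[np.linalg.norm(M@(x-o)).round(2) for o,M in L]
def blobs(n,lo,hi,box,amin=5):
    H=cv2.cvtColor(Z[n]['I'],cv2.COLOR_RGB2HSV);m=cv2.inRange(H,lo,hi);x0,y0,x1,y1=box;k=np.zeros_like(m);k[y0:y1,x0:x1]=m[y0:y1,x0:x1]
    N,l,s,c=cv2.connectedComponentsWithStats(k);return k,[(s[i],c[i].round(2)) for i in range(1,N) if s[i][4]>=amin]
E
python3 - <<'E'
from m import *
for n,b in(('top',(210,185,330,300)),('scene',(280,165,425,280))):
    print(n,'brass',blobs(n,(15,110,80),(35,255,255),(225,230,252,255) if n=='top' else (360,178,380,200),3)[1])
    H=Z[n]['I'].astype(int)
    # bolts dark
x=blobs('top',(0,0,0),(179,130,75),(213,188,328,298),4)[1];print(x)
print(blobs('scene',(0,0,0),(179,130,80),(285,185,420,278),4)[1])
for n,b in(('top',(370,140,480,290)),('scene',(140,250,340,390))):
    print(n,'blue',blobs(n,(100,120,90),(120,255,255),b,8)[1])
# plate fit by white-ish mask
H=cv2.cvtColor(Z['top']['I'],cv2.COLOR_RGB2HSV);P=cloud(C['top'],Z['top']['D'])
m=((P[...,2]>7)&(P[...,2]<400)).astype(np.uint8);k=np.zeros_like(m);k[180:305,205:335]=m[180:305,205:335]
cs,_=cv2.findContours(k,cv2.RETR_EXTERNAL,cv2.CHAIN_APPROX_NONE);cn=max(cs,key=cv2.contourArea)
pts=np.array([onz(C['top'],*p,12)[:2] for p in cn[:,0].astype(float)],np.float32);print('plate',cv2.minAreaRect(pts),cv2.boxPoints(cv2.minAreaRect(pts)))
E
```

```text
top brass [(array([236, 243,   5,   5,  21], dtype=int32), array([238.  , 245.05]))]
scene brass [(array([367, 181,   6,   8,  29], dtype=int32), array([369.31, 184.14]))]
[(array([296, 196,   3,   3,   8], dtype=int32), array([296.88, 197.  ])), (array([285, 215,   6,   6,  13], dtype=int32), array([287.38, 217.38])), (array([221, 217,   4,   4,  12], dtype=int32), array([222.58, 218.25])), (array([289, 224,  14,   9,  59], dtype=int32), array([294.81, 228.8 ])), (array([261, 226,   3,   3,   4], dtype=int32), array([262.  , 227.25])), (array([245, 228,   4,   6,  14], dtype=int32), array([246.64, 230.5 ])), (array([229, 233,  50,  20, 192], dtype=int32), array([255.77, 241.55])), (array([276, 251,  29,  27, 539], dtype=int32), array([289.36, 264.34])), (array([316, 267,   3,   3,   6], dtype=int32), array([317.  , 267.67])), (array([241, 288,   4,   4,  12], dtype=int32), array([242.5, 289.5]))]
[(array([334, 195,   3,   2,   5], dtype=int32), array([334.8, 195.4])), (array([340, 194,  50,  63, 859], dtype=int32), array([364.16, 227.38])), (array([302, 198,  32,  22, 392], dtype=in
[... 152 characters left out ...]
, array([317.71, 227.87])), (array([293, 241,   4,   3,   8], dtype=int32), array([294.5, 242. ])), (array([372, 267,   4,   3,  10], dtype=int32), array([373.5, 267.8]))]
top blue [(array([424, 198,  10,  11,  84], dtype=int32), array([428.79, 202.86])), (array([458, 206,   6,   6,  31], dtype=int32), array([460.48, 208.26]))]
scene blue [(array([237, 289,  14,  11, 124], dtype=int32), array([243.25, 293.8 ])), (array([199, 337,   9,   8,  60], dtype=int32), array([202.83, 340.83]))]
plate ((545.9800415039062, 138.42010498046875), (254.48342895507812, 264.05242919921875), 16.115224838256836) [[387.09174  229.93994 ]
 [460.3847   -23.736675]
 [704.86835   46.90027 ]
 [631.5754   300.57687 ]]
```

```bash
python3 - <<'E'
from m import *
yaw=np.deg2rad(16.1);X=np.array([np.cos(yaw),np.sin(yaw),0]);Y=np.array([-X[1],X[0],0])
for a,b in(((222.58,218.25),(334.8,195.4)),((296.88,197),(408,216.29)),((317,267.67),(373.5,267.8)),((242.5,289.5),(294.5,242))):
    print(onz(C['top'],*a,13).round(1), onz(C['scene'],*a,13).round(1)[:0])
for b in((334.8,195.4),(408,216.29),(373.5,267.8),(294.5,242)): print('scene',onz(C['scene'],*b,13).round(1))
print('pad',onz(C['top'],289.36,264.34,90),onz(C['scene'],317.6,208.22,88))
print('ball',tri([('top',238,245.05),('scene',369.31,183.8)]))
print('guntop',onz(C['top'],428.79,202.86,161),tri([('top',428.79,202.86),('scene',243.25,293.8)]))
for n,b in(('top',(225,230,252,255)),('scene',(355,175,385,200))):
    a=cv2.resize(Z[n]['I'][b[1]:b[3],b[0]:b[2]],None,fx=14,fy=14,interpolation=0);cv2.imwrite(f'pics/n_{n}.png',a[...,::-1])
for n,b in(('top',(400,185,450,235)),('scene',(215,280,280,370))):
    a=cv2.resize(Z[n]['I'][b[1]:b[3],b[0]:b[2]],None,fx=6,fy=6,interpolation=0);cv2.imwrite(f'pics/g_{n}.png',a[...,::-1])
E
python3 -c "
import cv2,numpy as np
L=[cv2.imread('pics/'+f) for f in('n_top.png','n_scene.png')]
h=max(i.shape[0] for i in L);cv2.imwrite('pics/n2.png',np.hstack([np.pad(i,((0,h-i.shape[0]),(0,6),(0,0))) for i in L]))
L=[cv2.imread('pics/'+f) for f in('g_top.png','g_scene.png')]
h=max(i.shape[0] for i in L);cv2.imwrite('pics/g2.png',np.hstack([np.pad(i,((0,h-i.shape[0]),(0,6),(0,0))) for i in L]))"
```

```text
[619.7 278.1  13. ] []
[683.2  56.8  13. ] []
[472.3  -2.9  13. ] []
[408.9 216.1  13. ] []
scene [410.1 219.1  13. ]
scene [620.9 279.2  13. ]
scene [685.2  57.8  13. ]
scene [474.   -2.5  13. ]
pad [480.83573801  74.10976044  90.        ] [488.64841753  69.49379172  88.        ]
ball (array([534.37234084, 215.28000687, 109.96733893]), [np.float64(0.73), np.float64(0.73)])
guntop [ 642.5979209  -302.95385029  161.        ] (array([ 643.79930679, -303.0412244 ,  157.26464852]), [np.float64(1.03), np.float64(1.03)])
```

View pics/n2.png

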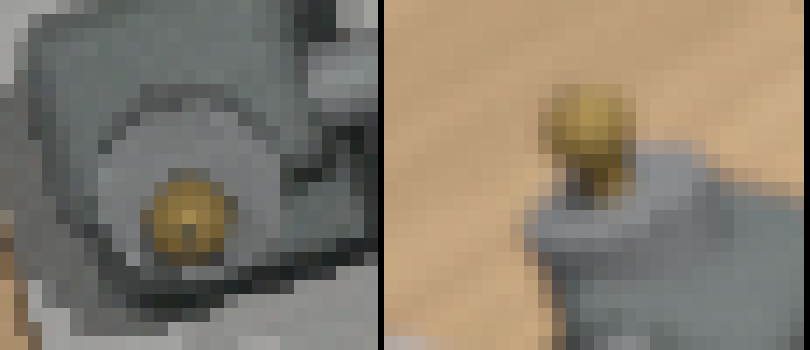

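View pics/g2.png

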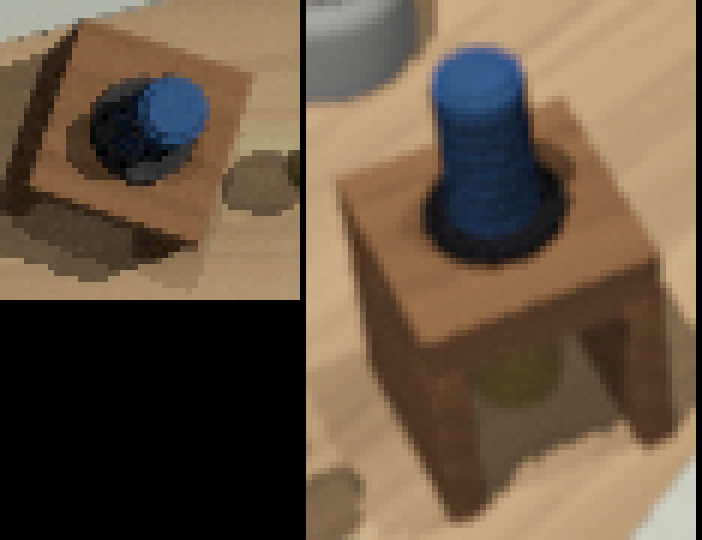

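```bash
cat >> h.py <<'E'
def rel(pos,Rw,cur=None):
    "slide (mm, tool axes) and rotvec (deg) from measured pose to target"
    s=ctrl.observe();p=np.array(s['tool_pos']);R=Ro.from_quat(s['eef_rot'])
    if cur: p,R=cur
    print('slide',R.inv().apply(np.array(pos)-p).round(1),'ang',np.rad2deg((R.inv()*Rw).as_rotvec()).round(2))
def down(yaw):  # tool z down, tool x horizontal at yaw (deg)
    return Ro.from_euler('z',yaw,degrees=True)*Ro.from_euler('x',180,degrees=True)
E
python3 - <<'E'
from m import *
print('ball',tri([('top',238,244.9),('scene',369.1,183.5)]))
print('guntop',tri([('top',428.79,202.86),('scene',243.2,292.8)]), onz(C['scene'],243.2,292.8,161))
print('stand',onz(C['top'],422.8,206.2,95))
rel([481,74.5,300],down(8.8))
E
```

```text
ball (array([534.45681609, 214.81420254, 111.23749188]), [np.float64(0.37), np.float64(0.37)])
guntop (array([ 643.45484136, -302.55363832,  159.426605  ]), [np.float64(0.99), np.float64(0.99)]) [ 645.50939294 -302.80607589  161.        ]
stand [ 642.96076339 -301.494812     95.        ]
slide [-414.4 -474.1  104.7] ang [-7.000e-02  9.000e-02 -7.693e+01]
```

step_arm(plan=[{"slide":[-414,-474,0],"angular":[0,0,-77],"fingers":0},{"slide":[-414,-474,0],"angular":[0,0,-77],"fingers":0},{"slide":[-414,-474,0],"angular":[0,0,-77],"fingers":0},{"slide":[-414,-474,0],"angular":[0,0,-77],"fingers":0},{"slide":[-414,-474,0],"angular":[0,0,-77],"fingers":0},{"slide":[-414,-474,0],"angular":[0,0,-77],"fingers":0},{"slide":[-414,-474,0],"angular":[0,0,-77],"fingers":0},{"slide":[-414,-474,0],"angular":[0,0,-77],"fingers":0}])

```text
clock: 0.77
tool_pos: [347.0, -188.2, 404.5]
eef_rot: [0.996, -0.092, -0.0, -0.0]
contact_force: [1.2, -0.4, 0.2]
grip_width: 0.0
```

Run:
```python
from h import *
rel([481,74.5,300],down(8.8)); print(ctrl.observe()['q'])
```

```text
slide [  83.9 -282.7  104.6] ang [-1.000e-02  1.000e-02 -1.931e+01]
[-4.96970045e-01  3.66420847e-02 -4.11497035e-01  1.12283035e+00
  5.10648224e-05  1.25721006e+00]
```

step_arm(plan=[{"slide":[84,-282.5,104.5],"angular":[0,0,-19.3],"fingers":0},{"slide":[84,-282.5,104.5],"angular":[0,0,-19.3],"fingers":0},{"slide":[84,-282.5,104.5],"angular":[0,0,-19.3],"fingers":0},{"slide":[84,-282.5,104.5],"angular":[0,0,-19.3],"fingers":0},{"slide":[84,-282.5,104.5],"angular":[0,0,-19.3],"fingers":0},{"slide":[84,-282.5,104.5],"angular":[0,0,-19.3],"fingers":0},{"slide":[84,-282.5,104.5],"angular":[0,0,-19.3],"fingers":0},{"slide":[84,-282.5,104.5],"angular":[0,0,-19.3],"fingers":0}])

```text
clock: 1.43
tool_pos: [483.5, 75.0, 298.4]
eef_rot: [0.997, 0.076, -0.0, -0.001]
contact_force: [0.2, -0.9, 0.6]
grip_width: -0.1
```

Run:
```python
from h import *
rel([481,74.5,300],down(8.8)); print(ctrl.observe()['q'])
```

```text
slide [-2.6  0.1 -1.6] ang [-0.08  0.02 -0.14]
[ 1.53410406e-01  2.72865230e-01 -4.14860967e-01  8.83500738e-01
  1.32331451e-03  1.57302545e+00]
```

Tips are over the pad; press down gradually.

step_arm(plan=[{"slide":[-2,0,10],"angular":[0,0,0],"fingers":0},{"slide":[-2,0,22],"angular":[0,0,0],"fingers":0},{"slide":[-2,0,34],"angular":[0,0,0],"fingers":0},{"slide":[-2,0,44],"angular":[0,0,0],"fingers":0},{"slide":[-2,0,54],"angular":[0,0,0],"fingers":0},{"slide":[-2,0,62],"angular":[0,0,0],"fingers":0},{"slide":[-2,0,68],"angular":[0,0,0],"fingers":0},{"slide":[-2,0,68],"angular":[0,0,0],"fingers":0}])

```text
clock: 2.1
tool_pos: [480.9, 71.6, 232.0]
eef_rot: [0.997, 0.074, 0.0, -0.001]
contact_force: [-1.3, 0.9, 6.7]
grip_width: -0.0
```

step_arm(plan=[{"slide":[0,0,3],"angular":[0,0,0],"fingers":0},{"slide":[0,0,6],"angular":[0,0,0],"fingers":0},{"slide":[0,0,8],"angular":[0,0,0],"fingers":0},{"slide":[0,0,8],"angular":[0,0,0],"fingers":0}])

```text
clock: 2.43
tool_pos: [481.7, 71.8, 225.2]
eef_rot: [0.997, 0.074, 0.002, -0.001]
contact_force: [0.1, 2.0, 8.9]
grip_width: 0.1
```

step_arm(plan=[{"slide":[0,0,2],"angular":[0,0,0],"fingers":0},{"slide":[0,0,2],"angular":[0,0,0],"fingers":0}])

```text
clock: 2.6
tool_pos: [481.8, 71.9, 224.4]
eef_rot: [0.997, 0.074, 0.002, -0.001]
contact_force: [-2.5, 1.9, 15.5]
grip_width: -0.1
```

step_arm(plan=[{"slide":[0,0,1.5],"angular":[0,0,0],"fingers":0},{"slide":[0,0,1.5],"angular":[0,0,0],"fingers":0},{"slide":[0,0,1.5],"angular":[0,0,0],"fingers":0}])

```text
clock: 2.85
tool_pos: [481.8, 71.9, 224.2]
eef_rot: [0.997, 0.074, 0.003, -0.001]
contact_force: [-4.7, 1.7, 25.6]
grip_width: -0.2
```

Run:
```python
from h import *
I,D=ctrl.read_camera('scene');cv2.imwrite('pics/press.png',cv2.resize(I[170:280,280:420],None,fx=4,fy=4)[...,::-1])
```

```text
(no output)
```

View pics/press.png

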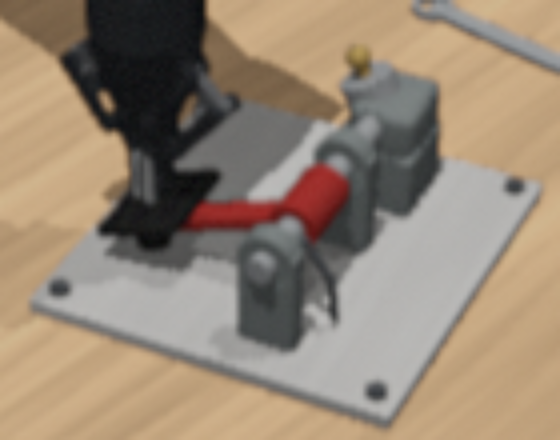

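step_arm(plan=[{"slide":[0,0,-20],"angular":[0,0,0],"fingers":0},{"slide":[0,0,-50],"angular":[0,0,0],"fingers":0},{"slide":[0,0,-90],"angular":[0,0,0],"fingers":0},{"slide":[0,0,-130],"angular":[0,0,0],"fingers":0.5},{"slide":[0,0,-150],"angular":[0,0,0],"fingers":1}])

```text
clock: 3.32
tool_pos: [481.2, 71.3, 375.0]
eef_rot: [0.997, 0.074, 0.003, -0.0]
contact_force: [1.3, -0.3, -0.1]
grip_width: 23.5
```

Run:
```python
from h import *
rel([643,-302.4,375],down(-25.2))
```

```text
slide [105.  393.5   0.7] ang [-0.09 -0.31 33.67]
```

step_arm(plan=[{"slide":[105,393.5,0],"angular":[0,-0.3,33.7],"fingers":1},{"slide":[105,393.5,0],"angular":[0,-0.3,33.7],"fingers":1},{"slide":[105,393.5,0],"angular":[0,-0.3,33.7],"fingers":1},{"slide":[105,393.5,0],"angular":[0,-0.3,33.7],"fingers":1},{"slide":[105,393.5,0],"angular":[0,-0.3,33.7],"fingers":1},{"slide":[105,393.5,0],"angular":[0,-0.3,33.7],"fingers":1},{"slide":[105,393.5,0],"angular":[0,-0.3,33.7],"fingers":1},{"slide":[105,393.5,0],"angular":[0,-0.3,33.7],"fingers":1}])

```text
clock: 3.98
tool_pos: [613.1, -236.7, 370.1]
eef_rot: [0.976, -0.219, -0.003, 0.0]
contact_force: [1.3, 0.6, 0.3]
grip_width: 85.3
```

Run:
```python
from h import *
rel([643,-302.4,375],down(-25.2))
```

```text
slide [55.  46.7 -5.1] ang [ 0.09  0.34 -0.05]
```

step_arm(plan=[{"slide":[55,46.7,-5],"angular":[0,0,0],"fingers":1},{"slide":[55,46.7,-5],"angular":[0,0,0],"fingers":1},{"slide":[55,46.7,-5],"angular":[0,0,0],"fingers":1},{"slide":[55,46.7,-5],"angular":[0,0,0],"fingers":1},{"slide":[55,46.7,-5],"angular":[0,0,0],"fingers":1}])

```text
clock: 4.4
tool_pos: [642.4, -300.0, 374.5]
eef_rot: [0.976, -0.218, -0.004, -0.0]
contact_force: [0.1, 0.4, -0.2]
grip_width: 85.6
```

Run:
```python
from h import *
rel([643,-302.4,282],down(-25.2))
for n in('top','scene'):
    I,D=ctrl.read_camera(n)
    b=(370,140,490,250) if n=='top' else (170,220,320,380)
    cv2.imwrite(f'pics/pre_{n}.png',cv2.resize(I[b[1]:b[3],b[0]:b[2]],None,fx=4,fy=4)[...,::-1])
```

```text
slide [ 2.2  1.8 92.5] ang [ 0.06  0.42 -0.04]
```

View pics/pre_top.png

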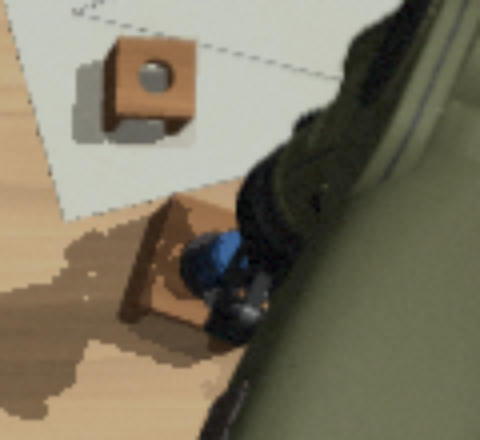

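View pics/pre_scene.png

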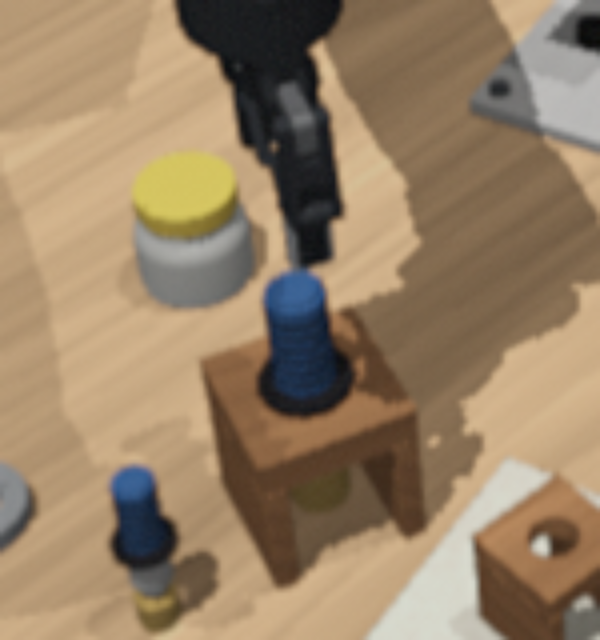

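step_arm(plan=[{"slide":[2,2,10],"angular":[0,0.4,0],"fingers":1},{"slide":[2,2,30],"angular":[0,0.4,0],"fingers":1},{"slide":[2,2,55],"angular":[0,0.4,0],"fingers":1},{"slide":[2,2,75],"angular":[0,0.4,0],"fingers":1},{"slide":[2,2,88],"angular":[0,0.4,0],"fingers":1},{"slide":[2,2,92],"angular":[0,0.4,0],"fingers":1},{"slide":[2,2,92],"angular":[0,0.4,0],"fingers":1}])

```text
clock: 5.08
tool_pos: [642.6, -301.3, 282.6]
eef_rot: [0.976, -0.218, -0.001, 0.001]
contact_force: [-0.1, 0.1, 0.3]
grip_width: 85.4
```

Run:
```python
from h import *
rel([643,-302.4,282],down(-25.2))
```

```text
slide [0.8 0.8 0.6] ang [0.08 0.05 0.06]
```

step_arm(plan=[{"slide":[0.5,0.8,0],"angular":[0,0,0],"fingers":0.4},{"slide":[0.5,0.8,0],"angular":[0,0,0],"fingers":0.3},{"slide":[0.5,0.8,0],"angular":[0,0,0],"fingers":0.1},{"slide":[0.5,0.8,0],"angular":[0,0,0],"fingers":0},{"slide":[0.5,0.8,0],"angular":[0,0,0],"fingers":0},{"slide":[0.5,0.8,0],"angular":[0,0,0],"fingers":0},{"slide":[0.5,0.8,0],"angular":[0,0,0],"fingers":0},{"slide":[0.5,0.8,0],"angular":[0,0,0],"fingers":0}])

```text
clock: 5.75
tool_pos: [643.6, -304.0, 284.8]
eef_rot: [0.976, -0.218, 0.002, 0.001]
contact_force: [-1.2, 1.1, 5.7]
grip_width: 31.2
```

step_arm(plan=[{"slide":[0,0,-10],"angular":[0,0,0],"fingers":0},{"slide":[0,0,-30],"angular":[0,0,0],"fingers":0},{"slide":[0,0,-60],"angular":[0,0,0],"fingers":0},{"slide":[0,0,-90],"angular":[0,0,0],"fingers":0},{"slide":[0,0,-115],"angular":[0,0,0],"fingers":0},{"slide":[0,0,-115],"angular":[0,0,0],"fingers":0},{"slide":[0,0,-115],"angular":[0,0,0],"fingers":0}])

```text
clock: 6.33
tool_pos: [643.6, -303.9, 399.5]
eef_rot: [0.976, -0.218, 0.002, 0.001]
contact_force: [-0.7, 0.4, -4.7]
grip_width: 30.8
```

Run:
```python
from h import *
s=ctrl.observe();print(s['q'],s['tool_pos'],s['eef_rot'])
for n in('top','scene'):
    I,D=ctrl.read_camera(n)
    b=(370,120,490,250) if n=='top' else (170,200,320,350)
    cv2.imwrite(f'pics/l_{n}.png',cv2.resize(I[b[1]:b[3],b[0]:b[2]],None,fx=4,fy=4)[...,::-1])
```

```text
[-4.40797448e-01  6.00127538e-01  3.96013942e-01  1.36203967e+00
 -1.52354028e-03  1.57045009e+00] [ 643.59343747 -303.86610649  399.51501675] [ 0.97584489 -0.21845086  0.00209862  0.00125123]
```

View pics/l_scene.png

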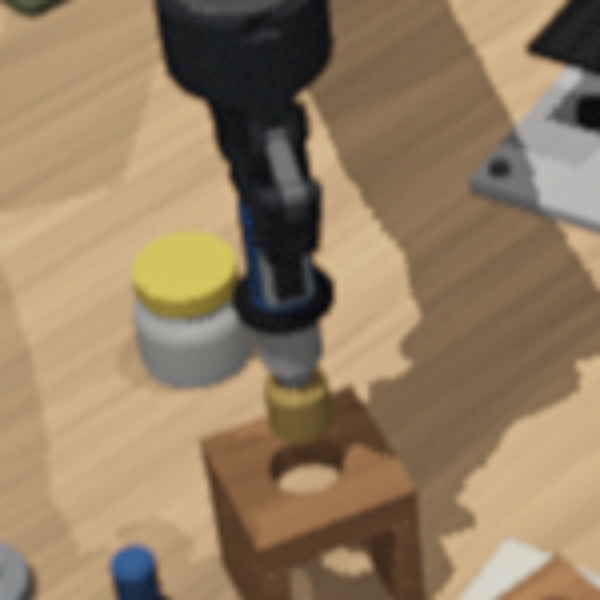

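```bash
cat >> h.py <<'E'
YAW=16.0
def nip(tilt=25.,yaw=YAW): return Ro.from_euler('z',yaw,degrees=True)*Ro.from_euler('y',-tilt,degrees=True)*Ro.from_euler('x',180,degrees=True)
AX=-nip().apply([0,0,1]);N=np.array([539.8,216.6,98.])
E
python3 - <<'E'
from h import *
print(AX,nip().as_matrix().round(2))
rel(N+AX*317+[0,0,25],nip())
E
```

```text
[-0.40624675 -0.11648938  0.90630779] [[ 0.87  0.28  0.41]
 [ 0.25 -0.96  0.12]
 [ 0.42  0.   -0.91]]
slide [-415.7 -338.2  -13.9] ang [  9.04  24.04 -40.56]
```

step_arm(plan=[{"slide":[-415.7,-338.2,-40],"angular":[9,24,-40.6],"fingers":0},{"slide":[-415.7,-338.2,-40],"angular":[9,24,-40.6],"fingers":0},{"slide":[-415.7,-338.2,-40],"angular":[9,24,-40.6],"fingers":0},{"slide":[-415.7,-338.2,-40],"angular":[9,24,-40.6],"fingers":0},{"slide":[-415.7,-338.2,-40],"angular":[9,24,-40.6],"fingers":0},{"slide":[-415.7,-338.2,-40],"angular":[9,24,-40.6],"fingers":0},{"slide":[-415.7,-338.2,-40],"angular":[9,24,-40.6],"fingers":0},{"slide":[-415.7,-338.2,-40],"angular":[9,24,-40.6],"fingers":0}])

```text
clock: 7.1
tool_pos: [495.8, -2.7, 419.1]
eef_rot: [0.967, 0.137, 0.213, -0.03]
contact_force: [-0.0, 1.3, -3.7]
grip_width: 30.5
```

Run:
```python
from h import *
rel(N+AX*317,nip())
```

```text
slide [ -42.1 -198.8   17.5] ang [0.02 0.13 0.14]
```

step_arm(plan=[{"slide":[-42,-198.8,0],"angular":[0,0.1,0.1],"fingers":0},{"slide":[-42,-198.8,0],"angular":[0,0.1,0.1],"fingers":0},{"slide":[-42,-198.8,0],"angular":[0,0.1,0.1],"fingers":0},{"slide":[-42,-198.8,0],"angular":[0,0.1,0.1],"fingers":0},{"slide":[-42,-198.8,10],"angular":[0,0.1,0.1],"fingers":0},{"slide":[-42,-198.8,17.5],"angular":[0,0.1,0.1],"fingers":0},{"slide":[-42,-198.8,17.5],"angular":[0,0.1,0.1],"fingers":0},{"slide":[-42,-198.8,17.5],"angular":[0,0.1,0.1],"fingers":0}])

```text
clock: 7.77
tool_pos: [413.7, 178.2, 385.6]
eef_rot: [0.967, 0.136, 0.214, -0.028]
contact_force: [-0.1, -0.3, -3.3]
grip_width: 30.9
```

Run:
```python
from h import *
rel(N+AX*317,nip());rel(N+AX*317,nip())
for n in('top','scene'):
    I,D=ctrl.read_camera(n);np.savez(f'pics/{n}1.npz',I=I,D=D)
    b=(210,180,340,300) if n=='top' else (310,110,430,230)
    cv2.imwrite(f'pics/a_{n}.png',cv2.resize(I[b[1]:b[3],b[0]:b[2]],None,fx=5,fy=5,interpolation=2)[...,::-1])
```

```text
slide [-2.1 -2.2 -0.6] ang [0.2  0.12 0.09]
slide [-2.1 -2.2 -0.6] ang [0.2  0.12 0.09]
```

View pics/a_top.png

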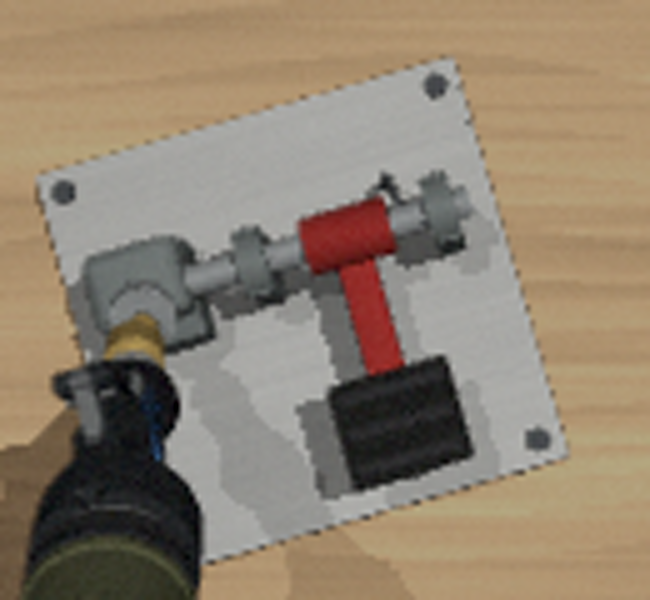

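View pics/a_scene.png

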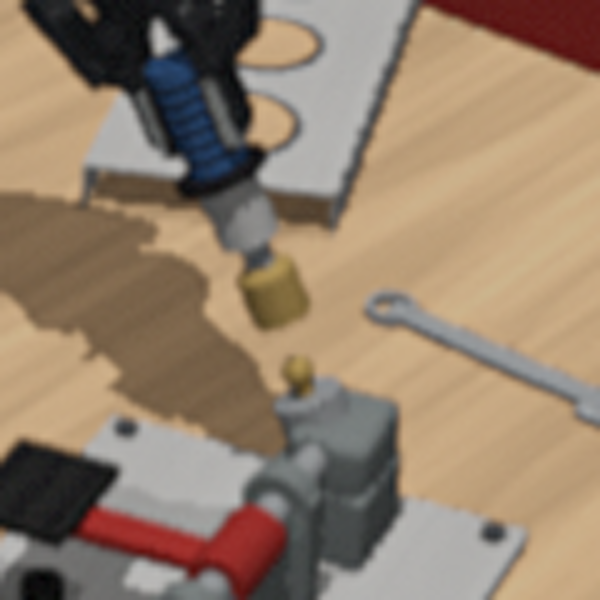

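```bash
cat >> h.py <<'E'
def proj(c,X):
    K=np.array([[c['fx'],0,c['cx']],[0,c['fy'],c['cy']],[0,0,1.]])
    return cv2.projectPoints(np.array(X,float).reshape(-1,1,3),cv2.Rodrigues(c['R'])[0],c['t'],K,np.array([c['k1'],0,0,0.]))[0].reshape(-1,2)
def overlay(n,I,b,f,name,L=271.8):
    s=ctrl.observe();p=np.array(s['tool_pos']);z=Ro.from_quat(s['eef_rot']).apply([0,0,1]);c=cal(n)
    a=cv2.resize(I[b[1]:b[3],b[0]:b[2]],None,fx=f,fy=f,interpolation=2)[...,::-1].copy()
    tf=lambda q:((q-np.array(b[:2])+.5)*f).round().astype(int)
    G=[p+z*(L-k) for k in(0,31,46,82,88,148)]
    M=[N+AX*k for k in(0,13,21.5,60)]
    for P,col in((G,(255,0,255)),(M,(0,255,0))):
        for q in tf(proj(c,P)): cv2.circle(a,tuple(int(x) for x in q),2,col,-1)
    # seat circle, mouth circle
    e=[nip().apply([1,0,0]),nip().apply([0,1,0])]
    for o,r,col in((N,19,(0,255,0)),(G[0],16,(255,0,255)),(N+13*AX,8.5,(0,255,0))):
        t=np.linspace(0,2*np.pi,60);cv2.polylines(a,[tf(proj(c,[o+r*(np.cos(x)*e[0]+np.sin(x)*e[1]) for x in t])).astype(np.int32)],True,col,1)
    cv2.imwrite(name,a)
E
python3 - <<'E'
from h import *
for n,b in(('top',(220,220,260,280)),('scene',(330,120,410,200))):
    overlay(n,np.load(f'pics/{n}1.npz')['I'],b,9 if n=='scene' else 9,f'pics/o_{n}.png')
E
```

```text
(no output)
```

View pics/o_top.png

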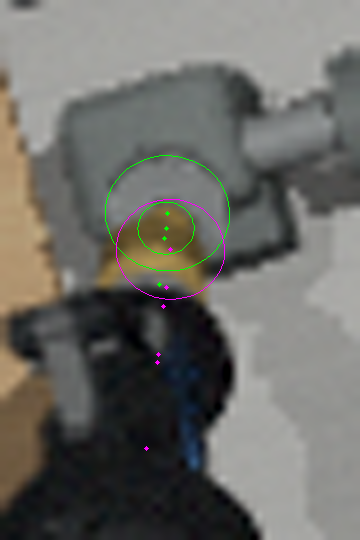

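View pics/o_scene.png

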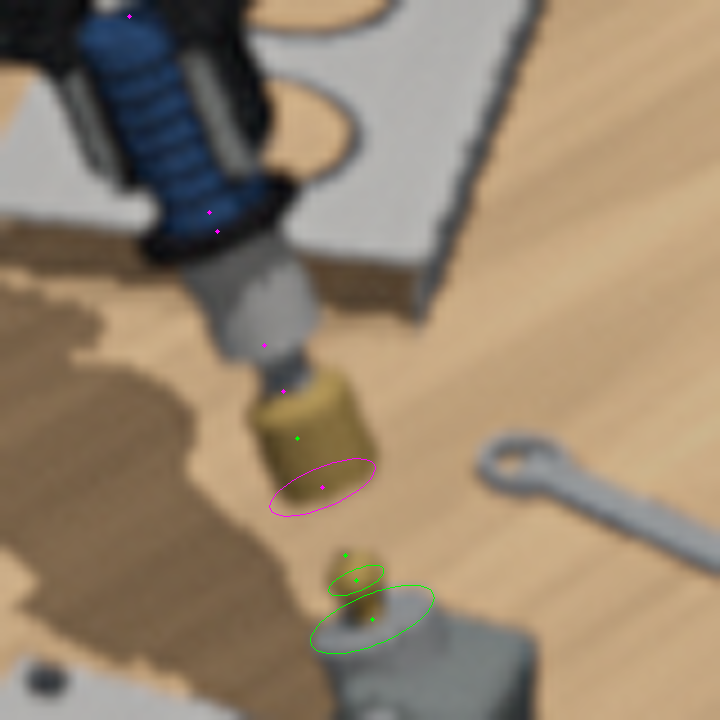

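Run:
```python
from h import *
for n,b,lo in(('scene',(355,155,375,178),(15,90,60)),('top',(228,242,248,256),(12,90,60))):
    I=np.load(f'pics/{n}1.npz')['I'];H=cv2.cvtColor(I,cv2.COLOR_RGB2HSV)
    m=cv2.inRange(H,lo,(40,255,255))
    # print rows of saturation
    print(n);x0,y0,x1,y1=b
    for v in range(y0,y1): print(v,' '.join('%3d'%H[v,u,1] for u in range(x0,x1)))
    a=cv2.resize(I[y0-8:y1+8,x0-8:x1+8],None,fx=16,fy=16,interpolation=0);cv2.imwrite(f'pics/z_{n}.png',a[...,::-1])
```

```text
scene
155   3   2   6   4   4   6   4   4   2   6  50  88 101 100 100  98  97  97  96 102
156   2   2   4   2   6   6   4   4   4  23  67  92  95  94  95  94  93  92  93  96
157   0   2   4   6   4   6   4   2  13  60  87  93  92  89  89  89  91  90  91  91
158   8   2   2   4   4   4   4   0  35  86  92  91  88  88  87  87  87  88  86  89
159  26  16  13   4   2   0   2   8  40  89  92  88  87  86  85  87  89  87  88  87
160  71  66  59  38   0   6  10  24  16  77 100  99  96  89  87  87  87  88  86  88
161  89  88  91  83  33  11  25  20   9  50 107 117 114 100  88  87  88  87  87  88
162  91  91  92  90  46  26  25   9  16  71 117 129 129 114  92  87  88  87  87  86
163  90  90  92  96  62  33  58  69  77 105 127 129 132 127  98  90  88  88  88  88
164  89  88  95 110 110 112 121 122 118 125 128 133 134 137 110  92  87  87  88  88
165  88  89 104 127 133 131 130 131 128 131 132 132 136 138 118  94  87  88  87  89
166  87  90 109 132 136 133 134 133 132 133 133 133 136 139 128 104  89  88  90  90
167  87  89 101 130 140 138 136 135 134 137 133 138 133 134 137 115  94  90  90  90
16
[... 1317 characters left out ...]
 143  62   2  10  15  11  14
248   5   5   7  84 152 133 132 127 128 131 126 130 135 145  98  11  18  24  19  12
249   8   3   8 103 132 129 132 131 127 126 127 132 134 133 134  23  14  18  12   5
250   4   2  24 124 133  93  85  59  24  53  54 106 133 132 117  19  13  10   2   7
251   4   7  38 126  96  22  14   0   6  14   9   7  81 128 104  11   5   9   5   7
252   7   7  13  46  18  22  16  18  35  20   8   0   4  81 100  10   5   5   5   5
253  25  50  34  41  20  11  58 162  61  43 207  44  58  14  89   7   2   7   7   7
254  31  23  26  17  44  36  25  30   0   5  33  85  71  31  32   4   5   7   7   7
255  26  23  26  68  46  64  53  44  12   9  24  61  58  36  71  20   6   5   7   5
```

View pics/z_scene.png

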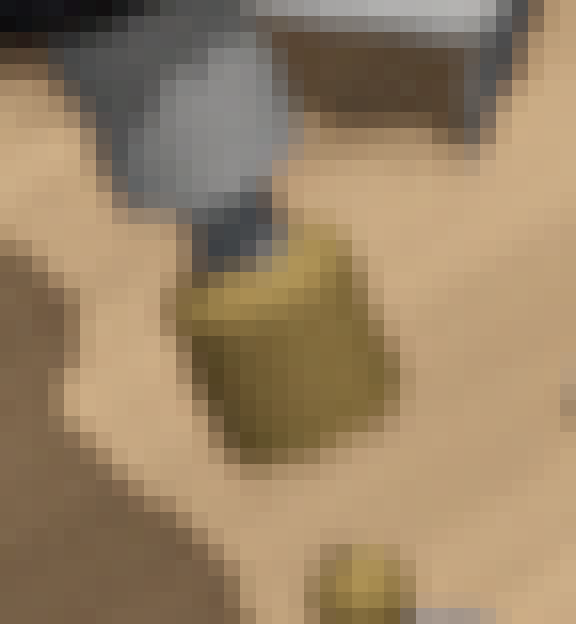

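View pics/z_top.png

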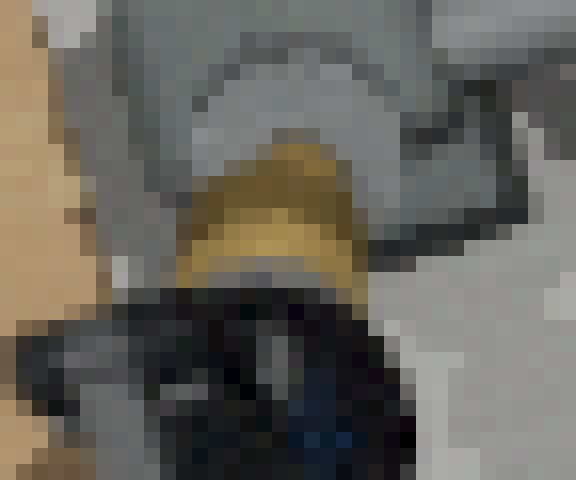

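```bash
cat > fit.py <<'E'
from h import *
from scipy.optimize import least_squares
C={n:cal(n) for n in('top','scene')}
from m import tri
B=tri([('top',238,244.9),('scene',369.1,183.5)])[0]
def solve(p,R,mids,bots,tilt=False):
    # mids: (cam,u,v) on axis image line ; bots: (u,v) in scene on lower rim
    th=np.linspace(0,2*np.pi,181)
    def g(x):
        ox,oy,L=x[:3];o=p+R.apply([ox,oy,0]);z=R.apply([0,0,1]);r=[]
        for n,u,v in mids:
            q=proj(C[n],[o+z*(L-60),o+z*L]);d=(q[1]-q[0])/np.linalg.norm(q[1]-q[0]);w=np.array([u,v])-q[0];r.append(w[0]*d[1]-w[1]*d[0])
        E=proj(C['scene'],[o+z*L+R.apply([16*np.cos(t),16*np.sin(t),0]) for t in th]);c=E.mean(0);E=E[E[:,1]>c[1]-.0]
        E=E[np.argsort(E[:,0])]
        for u,v in bots: r.append(np.interp(u,E[:,0],E[:,1])-v)
        return np.array(r)
    s=least_squares(g,[0,0,270.]);return s.x,s.fun
E
python3 - <<'E'
from fit import *
s=ctrl.observe();p=np.array(s['tool_pos']);R=Ro.from_quat(s['eef_rot'])
x,f=solve(p,R,[('scene',363.4,166),('scene',364.35,168),('scene',365.1,170),('top',236.5,247),('top',236.6,248),('top',236.6,249)],[(365,175.1),(369,173.5),(362,175.5)])
print('gun in tool',x,f.round(2)); print('ball in tool',R.inv().apply(B-p),'nominal',R.inv().apply(N+13*AX-p),B,N+13*AX)
E
```

```text
gun in tool [  0.47864713  -4.80995017 271.08476349] [-0.08  0.04 -0.02  0.19 -0.03 -0.16  0.03 -0.09  0.08]
ball in tool [ -3.95894787  -4.09236015 303.07756594] nominal [ -4.45497212  -4.34084194 304.4516795 ] [534.45681609 214.81420254 111.23749188] [534.51879229 215.08563806 109.78200123]
```

Run:
```python
from fit import *
s=ctrl.observe();p=np.array(s['tool_pos']);R=Ro.from_quat(s['eef_rot']);o=p+R.apply([.48,-4.81,0]);z=R.apply([0,0,1])
q=proj(C['scene'],[o+z*(271-130),o+z*271]);d=(q[1]-q[0])/np.linalg.norm(q[1]-q[0])
for m in((353.8,143.6),(356.3,147.8),(359.4,156.7),(364.35,168)):
    w=np.array(m)-q[0];print(m,(w[0]*d[1]-w[1]*d[0]).round(2))
q2=proj(C['scene'],[o+z*271+R.apply([0,1,0]),o+z*271+R.apply([1,0,0])])-q[1];print('px per mm tool y,x normal',[v[0]*d[1]-v[1]*d[0] for v in q2])
```

```text
(353.8, 143.6) -0.48
(356.3, 147.8) 0.25
(359.4, 156.7) -0.26
(364.35, 168) 0.04
px per mm tool y,x normal [np.float64(-0.2214856956676442), np.float64(0.3240356925100907)]
```

step_arm(plan=[{"slide":[-4.4,0.7,5],"angular":[0,0,0],"fingers":0},{"slide":[-4.4,0.7,12],"angular":[0,0,0],"fingers":0},{"slide":[-4.4,0.7,15],"angular":[0,0,0],"fingers":0},{"slide":[-4.4,0.7,15],"angular":[0,0,0],"fingers":0},{"slide":[-4.4,0.7,15],"angular":[0,0,0],"fingers":0}])

```text
clock: 8.28
tool_pos: [417.8, 178.1, 372.3]
eef_rot: [0.967, 0.135, 0.216, -0.029]
contact_force: [0.9, 1.0, -4.4]
grip_width: 30.4
```

Run:
```python
from fit import *
rel(N+AX*317,nip())
s=ctrl.observe();p=np.array(s['tool_pos']);R=Ro.from_quat(s['eef_rot'])
print('ball in tool',R.inv().apply(B-p),'vs gun axis .48,-4.8')
for n in('top','scene'):
    I,D=ctrl.read_camera(n);np.savez(f'pics/{n}2.npz',I=I,D=D);H=cv2.cvtColor(I,cv2.COLOR_RGB2HSV)
    x0,y0,x1,y1=(352,160,380,186) if n=='scene' else (228,236,250,252)
    print(n)
    for v in range(y0,y1): print(v,' '.join('%3d'%H[v,u,1] for u in range(x0,x1)))
    a=cv2.resize(I[y0-8:y1+12,x0-8:x1+8],None,fx=13,fy=13,interpolation=0);cv2.imwrite(f'pics/y_{n}.png',a[...,::-1])
```

```text
slide [  0.   -3.3 -14.3] ang [ 0.17 -0.17 -0.04]
ball in tool [ -0.3710606   -3.99511763 288.28619662] vs gun axis .48,-4.8
top
236  16  14  11  14  13  14   9  14  15  13   3  11  11   8  16  13  17  16  13   6   6   6
237  17  17  16  11  16  11  13   9   8   6   8   7   3   9  18  13  13  16  19  13   6  11
238  17  15  12  16  14  16   9   7  11   4   8   2   8  10   9  13  15  14  15  18   8   6
239  18  11  14  16  10   8   4   6   4   4   4   8   6   8  10   8  11  11  16  17  20  27
240  12  14  12  14  10   8   6   6   2   6   8   6   6   6   4   4   9  16  13  17  14  22
241  10  16  13  14  11   8   6   2   6   8   6   6   4   6   6   6   6  10  12   8  22   7
242  19  12  23  16   4   6   6  17  47  52  87  28   2  10   6   8   6   4  11  16  22  11
243   3  14   8   9  10   8  36 109 136 137 126 130 124  27   4   6   4  10  15  16  15  15
244   5   9  20  15  12  90 132 139 139 138 135 142 135 122  57   8   6  11   8  10  17  10
245   7  10  12   9  66 139 147 138 139 135 133 146 148 140 150   2   4  12  15  15  10  12
246   3   3   7  30 126 134 134 136 127 129 127 129
[... 2822 characters left out ...]
  88
180 102 105 102 102 103 101  98  94  91  92 102 116 123 121 112 109 102  96  92  91  89  88  90  89  87  88  88  87
181 102 102 104 100 101 103 102  97  93  90  92  96  98  94  96 100 104 104 104  97  92  88  88  88  87  88  87  88
182 101  99 100 103 103 103 102 104  97  91  89  91  88  90  97 106 125 129 135 119 101  89  89  88  88  89  88  89
183 102 103  98 102 102 101  98 102 102  96  90  89  89  90 104 124 141 139 141 133 109  91  89  91  91  90  89  88
184 102 101 104 101 102 102 102 102 105 103  95  91  90  92 107 133 140 136 136 140 112  87  84  83  86  87  88  88
185 100 102  99 101 101 102 100 100 102 103  98  91  91  92 103 125 142 141 137 145  89  52  42  39  41  62  84  89
```

View pics/y_scene.png

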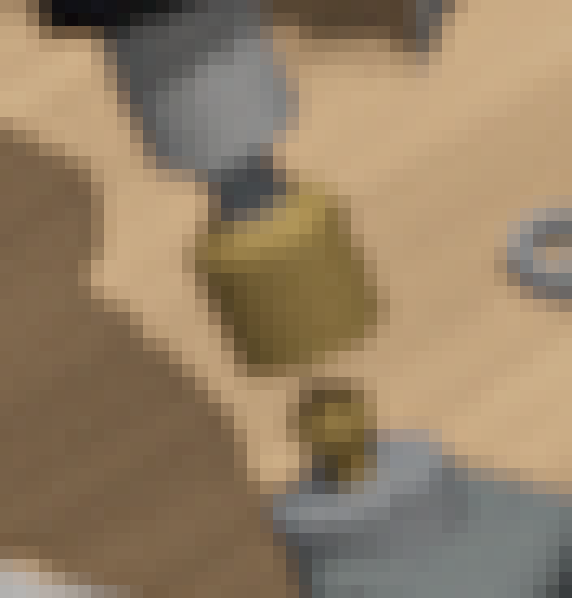

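View pics/y_top.png

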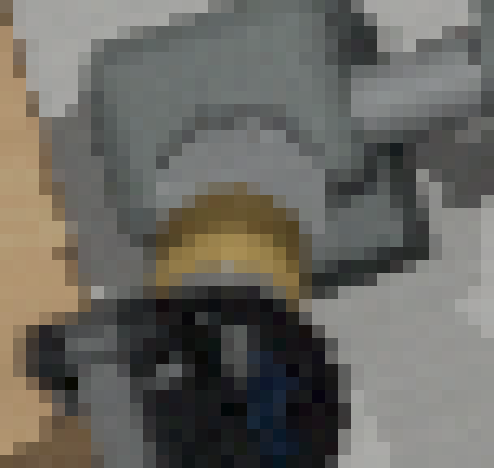

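Run:
```python
from fit import *
s=ctrl.observe();p=np.array(s['tool_pos']);R=Ro.from_quat(s['eef_rot'])
for B_ in (B,tri([('top',238,244.9),('scene',369.15,183.9)])[0]):
  x,f=solve(p,R,[('scene',364.8,171),('scene',365.05,172),('scene',365.9,174),('scene',366.35,175),('top',237.1,246),('top',237.2,247),('top',237.2,249)],[(365,180.3),(369,178.8),(372,177.0)])
  print('gun in tool',x.round(2),f.round(2));b=R.inv().apply(B_-p); print('ball',b.round(2),'move',(b-x)[:2].round(2),'pre-contact travel to seat',b[2]+13-x[2])
```

```text
gun in tool [  1.55  -3.7  270.09] [ 0.09 -0.07 -0.04 -0.01  0.23  0.01 -0.23 -0.13 -0.01  0.16]
ball [ -1.07  -3.6  288.72] move [-2.62  0.1 ] pre-contact travel to seat 31.628171201955922
gun in tool [  1.55  -3.7  270.09] [ 0.09 -0.07 -0.04 -0.01  0.23  0.01 -0.23 -0.13 -0.01  0.16]
ball [ -1.51  -3.79 289.96] move [-3.06 -0.08] pre-contact travel to seat 32.87044171261954
```

Run:
```python
from h import *
for n,(x0,y0,x1,y1) in(('scene',(362,178,378,194)),('top',(232,239,246,252))):
    H=cv2.cvtColor(np.load(f'pics/{n}0.npz')['I'],cv2.COLOR_RGB2HSV);print(n,x0)
    for v in range(y0,y1): print(v,' '.join('%3d'%H[v,u,1] for u in range(x0,x1)))
```

```text
scene 362
178  90  91  90  89  91  90  90  89  90  91  91  91  90  91  90  90
179  90  91  90  89  88  92  91  91  90  91  90  92  91  90  89  88
180  89  89  89  89  90  90  90  91  93  92  91  89  89  87  88  88
181  89  91  92  90  91  95 102 110 109 104  93  89  89  88  89  88
182  91  88  90  93  98 113 121 126 127 120 101  89  88  88  88  91
183  90  91  91  91 105 128 132 133 132 132 112  93  91  91  91  90
184  90  91  89  92 108 132 136 132 135 137 108  82  82  84  84  86
185  91  90  90  93 105 131 140 142 140 140  72  36  39  38  42  64
186  89  91  90  89  94  99 116 141 146 149  49   4   7   4   2  27
187  90  89  89  89  84  74  66 112 153 147  74   2  11  11  11   4
188  90  90  89  85  72  55  31  85 125 109  56   2   7   7   9  10
189  89  89  85  72  42   7   9  15  49  37  11   4   6   6  10  11
190  88  90  81  44   0  14  12   8   0   4   4   7   9   6   9   7
191  89  90  82  24  14  11   9   8   7   8   8   6   5   7   7   7
192  90  93  90  49  12  13   9   7   9   9   5   7   7   7   9   7
193  89  91  91  87  39  15   8   8  11  10   5   7   9   9   6   6
top 232
239  13   6   6   6   9   4   9   6   9   8   7   5  14   9
240  17   9   8   4   4   6   4   6   4   8   6   4   8  17
241   9   6   6   6   6   6   4   4   9   6   6   6   8   7
242  10   4   4  10   4  17  50  15   6   9   9  11   6  19
243   6  10  10   6  44 117 136 130  64   6   9  10  10  11
244   4   6   6  14 120 132 137 131 135  60   7   6   4  11
245  10   9   6  72 135 134 131 134 133  71   2   4   8   7
246  12   7   6  40 131 124  78 128 141  35  10   7   4  15
247  15   9   4   3 134 142 101 133 125   7   5   7   8  13
248  21   8   6   6  24  98 101  89   9  10   7   8  16  17
249   4  19  15   9  10   7   7   5   5   9  13  19   7  24
250   6  18  20  17  17  22  18  15  28  39   8  10  10   0
251   6  10  18  23  34  35  38  22  10   2   6   7   5   5
```

step_arm(plan=[{"slide":[-2.2,0,0],"angular":[0,0,0],"fingers":0},{"slide":[-2.2,0,0],"angular":[0,0,0],"fingers":0},{"slide":[-2.2,0,0],"angular":[0,0,0],"fingers":0},{"slide":[-2.2,0,0],"angular":[0,0,0],"fingers":0}])

```text
clock: 8.72
tool_pos: [415.6, 178.1, 372.0]
eef_rot: [0.966, 0.136, 0.217, -0.029]
contact_force: [-0.6, -0.5, -3.5]
grip_width: 30.6
```

Run:
```python
from fit import *
for i in range(1):
  for n in('top','scene'):
    I,D=ctrl.read_camera(n);np.savez(f'pics/{n}3.npz',I=I,D=D);H=cv2.cvtColor(I,cv2.COLOR_RGB2HSV)
    x0,y0,x1,y1=(354,168,380,188) if n=='scene' else (228,240,250,252)
    print(n,x0)
    for v in range(y0,y1): print(v,' '.join('%3d'%H[v,u,1] for u in range(x0,x1)))
s=ctrl.observe();p=np.array(s['tool_pos']);R=Ro.from_quat(s['eef_rot']);print('ball',R.inv().apply(B-p))
```

```text
top 228
240  18  14  10  14   9   8   8   6   8   4   6   4   8   4   8   6   9   7  12  17  28  18
241  12  17  12  14   9   6   8   8   8   8   4   4  10   6   4   8   4  10  15  11  26  13
242  10   3  15  12   7   4   8   8   4  27  49  17   8   4   6   8   4   7  15   6  18   8
243   6   6   8  11   6   6   8  38  80 125 136 135  57   2   6   8   2   7  18  15  18  13
244   7  12  17   9   9  33 106 134 140 141 139 141 141  62   8   8   8   8  13  15  15  10
245   8   7  12  18  11  99 140 139 134 138 134 147 140 132  61   4   6  15  15   7  15  17
246  10   3  10   9  86 132 138 137 134 139 138 143 140 133 156   2   6   9  17  15  15  14
247   5  10   7  15 124 136 133 131 132 135 128 127 133 139 144  58  13  16  14  17  17  25
248  12   7  10  19 115 130 130 128 128 123 127 128 129 131 156  35  16  20  11  12  33  21
249   5  10   5  46 127 134  95  86  58  56  56 102 128 128 133  93   6  13  27   9   4   4
250   9   3   7  53 128  99  28   7   9   5   7  12  48 110 130  81   9  14   2   5   3   5
251   6   5  11  54  80  36  13  23  26  15  43   7   3  11 119  41   7   7   5 
[... 1527 characters left out ...]
87  88
182 101 103 101 100 104 100  93  89  89  89  90  89  95 109 123 132 131 121 101  89  89  89  88  90  88  89
183  98 102 102 102 102 100  97  92  90  90  89  92 102 129 143 137 134 129 112  92  89  89  91  91  91  88
184 104 102 106 102 102 104 102  99  93  90  89  91 107 137 140 134 133 137 112  89  84  83  85  87  90  89
185 100 100 101 103 100 101 104 103  92  91  89  92 101 126 138 138 137 143  89  49  44  38  41  65  83  88
186 100 100 103 100 100 102 100  99  92  90  89  89  94 107 124 139 150 139  59   2   7   7   0  26  70  88
187 103 100 100 101 102 103 103 102  94  89  88  89  91  92  78 119 151 144  74   2  11   9  11   2  38  72
ball [  1.26436556  -3.23854589 288.80774895]
```

```bash
cat >> fit.py <<'E'
B=tri([('top',238.15,245.3),('scene',369.1,184.1)])[0]
E
python3 - <<'E'
from fit import *
s=ctrl.observe();p=np.array(s['tool_pos']);R=Ro.from_quat(s['eef_rot']);print(B,tri([('top',238.15,245.3),('scene',369.1,184.1)]))
x,f=solve(p,R,[('scene',364.15,171),('scene',364.55,172),('scene',364.85,173),('scene',365.3,174),('top',237.2,247),('top',237.1,248),('top',237.25,249)],[(365,180.),(369,178.2)])
print('gun in tool',x.round(2),f.round(2));b=R.inv().apply(B-p); print('ball',b.round(2),'move',(b-x)[:2].round(2),'travel',b[2]+13-x[2])
s2,=[solve(p+R.apply([-2.2,0,0])*0,R,[('scene',364.8,171),('scene',365.05,172),('scene',365.9,174),('scene',366.35,175),('top',237.1,246),('top',237.2,247),('top',237.2,249)],[(365,180.3),(369,178.8)])[0]];print(s2)
rel(N+AX*317,nip())
E
```

```text
[533.79210842 215.08923074 108.85515058] (array([533.79210842, 215.08923074, 108.85515058]), [np.float64(0.79), np.float64(0.79)])
gun in tool [  1.59  -4.1  269.86] [ 0.06  0.05 -0.06 -0.02  0.1   0.08 -0.18 -0.11  0.1 ]
ball [-2.6000e-01 -3.6900e+00  2.9072e+02] move [-1.85  0.41] travel 33.86401168113241
[  3.82562377  -3.37577938 270.37701149]
slide [  2.   -2.8 -13.8] ang [ 0.14 -0.24  0.02]
```

Run:
```python
from fit import *
s=ctrl.observe();p=np.array(s['tool_pos']);R=Ro.from_quat(s['eef_rot'])
x,f=solve(p,R,[('scene',364.15,171),('scene',364.55,172),('scene',364.85,173),('scene',365.3,174),('top',237.2,247),('top',237.1,248),('top',237.25,249)],[(365,180.),(369,178.2)])
y,_=solve(p,R,[('scene',369.1,184.1),('top',238.15,245.3)],[(365,180.)])
print(x,y,(y-x)[:2])
# sensitivity to gun tilt: assume gun axis tilted a deg about tool x / y
for rv in([1,0,0],[0,1,0]):
    R2=R*Ro.from_rotvec(np.deg2rad(rv));a,_=solve(p,R2,[('scene',364.7,172.5),('top',237.2,248)],[(365,180.)]);b,_=solve(p,R2,[('scene',369.1,184.1),('top',238.15,245.3)],[(365,180.)]);print(rv,(b-a)[:2])
```

```text
[  1.59073762  -4.09691595 269.85750003] [  1.7591298   -2.12088959 269.34824059] [0.16839218 1.97602636]
[1, 0, 0] [-0.10783393  2.1439312 ]
[0, 1, 0] [-0.55392413  1.76060729]
```

step_arm(plan=[{"slide":[0,2,0],"angular":[0,0,0],"fingers":0},{"slide":[0,2,0],"angular":[0,0,0],"fingers":0},{"slide":[0,2,0],"angular":[0,0,0],"fingers":0},{"slide":[0,2,0],"angular":[0,0,0],"fingers":0}])

```text
clock: 9.15
tool_pos: [416.3, 176.0, 371.8]
eef_rot: [0.966, 0.136, 0.216, -0.029]
contact_force: [0.5, 0.0, -3.8]
grip_width: 30.6
```

```bash
cat >> fit.py <<'E'
def cross(row,u0,th,up):
    # subpixel crossing scanning
    idx=range(len(row)-1)
    for i in idx:
        a,b=float(row[i]),float(row[i+1])
        if up and a<th<=b: return u0+i+(th-a)/(b-a)
        if not up and a>=th>b: r=u0+i+(a-th)/(a-b)
    return r
def mids(n,I,rows,x0,x1,th):
    H=cv2.cvtColor(I,cv2.COLOR_RGB2HSV)[...,1]
    o=[]
    for v in rows:
        l=cross(H[v,x0:x1],x0,th,True);r=cross(H[v,x0:x1],x0,th,False);o.append((n,(l+r)/2,v))
    return o
def direct(It,Is,rt=(247,248,249),rs=(171,172,173,174)):
    s=ctrl.observe();p=np.array(s['tool_pos']);R=Ro.from_quat(s['eef_rot'])
    M=mids('scene',Is,rs,354,380,112)+mids('top',It,rt,228,250,70)
    x,f=solve(p,R,M,[(366,180)]);y,_=solve(p,R,[('scene',369.1,184.1),('top',238.15,245.3)],[(366,180)])
    print([(round(m[1],2),m[2]) for m in M],f.round(2),'gun',x[:2],'move',(y-x)[:2].round(2))
E
python3 - <<'E'
from fit import *
It,Is=[np.load(f'pics/{n}3.npz')['I'] for n in('top','scene')];direct(It,Is)
It,Is=[ctrl.read_camera(n)[0] for n in('top','scene')];direct(It,Is);direct(*[ctrl.read_camera(n)[0] for n in('top','scene')])
cv2.imwrite('pics/al_scene.png',cv2.resize(Is[140:200,335:400],None,fx=9,fy=9,interpolation=2)[...,::-1])
rel(N+AX*317,nip())
E
```

```text
[(364.15, 171), (364.51, 172), (364.85, 173), (365.3, 174), (237.18, 247), (237.12, 248), (237.28, 249)] [ 0.06  0.02 -0.06 -0.02  0.13  0.07 -0.2  -0.  ] gun [ 1.76642344 -6.22880942] move [0.16 1.94]
[(363.57, 171), (363.84, 172), (364.4, 173), (364.79, 174), (237.86, 247), (237.71, 248), (237.93, 249)] [ 0.04 -0.1   0.04  0.02  0.09  0.12 -0.21 -0.  ] gun [ 1.27164749 -4.50948424] move [0.59 0.26]
[(363.55, 171), (363.86, 172), (364.33, 173), (364.86, 174), (237.92, 247), (237.74, 248), (238.06, 249)] [ 0.02 -0.07 -0.02  0.08  0.1   0.16 -0.26 -0.  ] gun [ 1.57553064 -4.21523399] move [ 0.38 -0.04]
slide [  2.1  -4.9 -14. ] ang [ 0.15 -0.22  0.01]
```

View pics/al_scene.png

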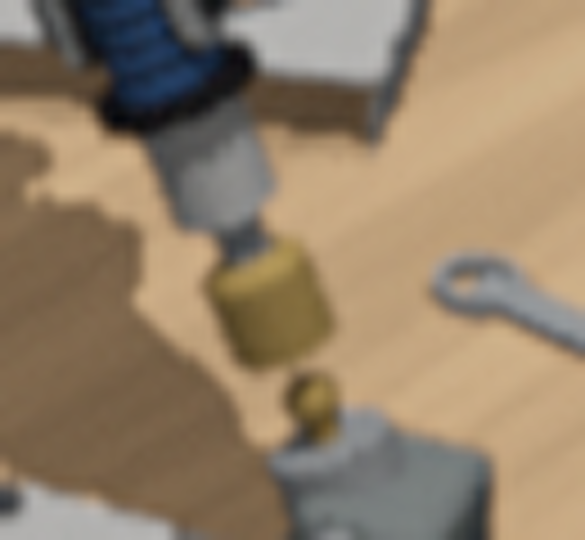

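step_arm(plan=[{"slide":[0.4,0,4],"angular":[0,0,0],"fingers":0},{"slide":[0.4,0,8],"angular":[0,0,0],"fingers":0},{"slide":[0.4,0,12],"angular":[0,0,0],"fingers":0},{"slide":[0.4,0,14],"angular":[0,0,0],"fingers":0},{"slide":[0.4,0,14],"angular":[0,0,0],"fingers":0}])

```text
clock: 9.77
tool_pos: [422.3, 177.8, 358.5]
eef_rot: [0.967, 0.136, 0.216, -0.029]
contact_force: [-0.4, 0.1, -3.8]
grip_width: 30.4
```

Run:
```python
from fit import *
Is=ctrl.read_camera('scene')[0]
cv2.imwrite('pics/b_scene.png',cv2.resize(Is[140:200,335:400],None,fx=9,fy=9,interpolation=2)[...,::-1])
rel(N+AX*317,nip());rel(N+AX*317,nip());print(ctrl.observe()['contact_force'],ctrl.observe()['wrist_torque'])
```

```text
slide [  1.9  -4.9 -28.4] ang [ 0.15 -0.16  0.01]
slide [  1.9  -4.9 -28.4] ang [ 0.15 -0.16  0.01]
[ 0.08100616 -0.92269264 -3.23687763] [-0.20687701  0.70933201  0.02688981]
```

View pics/b_scene.png

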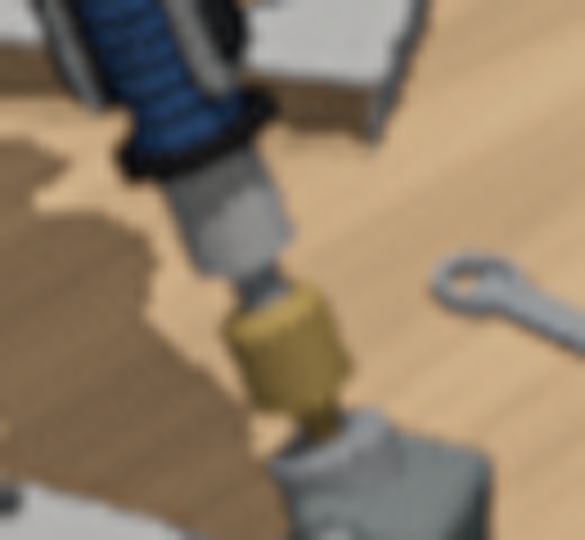

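step_arm(plan=[{"slide":[0,0,2],"angular":[0,0,0],"fingers":0},{"slide":[0,0,4],"angular":[0,0,0],"fingers":0},{"slide":[0,0,6],"angular":[0,0,0],"fingers":0},{"slide":[0,0,8],"angular":[0,0,0],"fingers":0},{"slide":[0,0,8],"angular":[0,0,0],"fingers":0}])

```text
clock: 10.23
tool_pos: [425.8, 178.8, 352.3]
eef_rot: [0.966, 0.136, 0.217, -0.029]
contact_force: [-3.5, -1.6, 1.5]
grip_width: 30.6
```

Run:
```python
from fit import *
Is=ctrl.read_camera('scene')[0]
cv2.imwrite('pics/c_scene.png',cv2.resize(Is[140:200,335:400],None,fx=9,fy=9,interpolation=2)[...,::-1])
rel(N+AX*317,nip());s=ctrl.observe();R=Ro.from_quat(s['eef_rot']);print('F tool',R.inv().apply(s['contact_force']),s['wrist_torque'])
```

```text
slide [  1.4  -4.8 -35.7] ang [ 0.14 -0.27  0.01]
F tool [-1.44931957  0.66880562 -4.02829351] [-0.25284886  0.99803057  0.03605793]
```

View pics/c_scene.png

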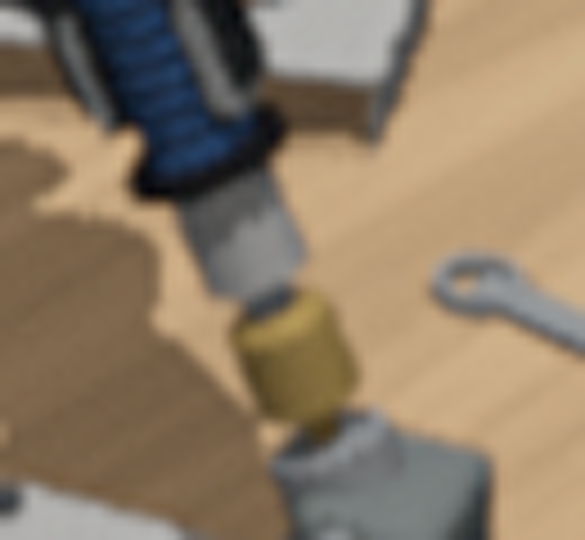

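step_arm(plan=[{"slide":[0,0,1.5],"angular":[0,0,0],"fingers":0},{"slide":[0,0,3],"angular":[0,0,0],"fingers":0},{"slide":[0,0,4.5],"angular":[0,0,0],"fingers":0},{"slide":[0,0,4.5],"angular":[0,0,0],"fingers":0}])

```text
clock: 10.62
tool_pos: [427.5, 179.2, 346.7]
eef_rot: [0.967, 0.136, 0.216, -0.029]
contact_force: [4.6, 2.1, -10.4]
grip_width: 30.5
```

```bash
cat > st.py <<'E'
import sys
from fit import *
Is=ctrl.read_camera('scene')[0];It=ctrl.read_camera('top')[0]
a=cv2.resize(Is[140:200,335:400],None,fx=7,fy=7,interpolation=2)[...,::-1];b=cv2.resize(It[220:280,215:260],None,fx=7,fy=7,interpolation=2)[...,::-1]
cv2.imwrite(sys.argv[1],np.hstack([a,b]))
rel(N+AX*317,nip());s=ctrl.observe();R=Ro.from_quat(s['eef_rot']);print('F tool',R.inv().apply(s['contact_force']),R.inv().apply(s['wrist_torque']),s['clock'])
E
python3 st.py pics/d.png
```

```text
slide [  2.1  -4.9 -41.5] ang [ 0.16 -0.12  0.01]
F tool [ 0.70265332 -0.93037769 11.44311968] [ 0.12371095 -0.46348051  0.01484213] 10.7167
```

View pics/d.png

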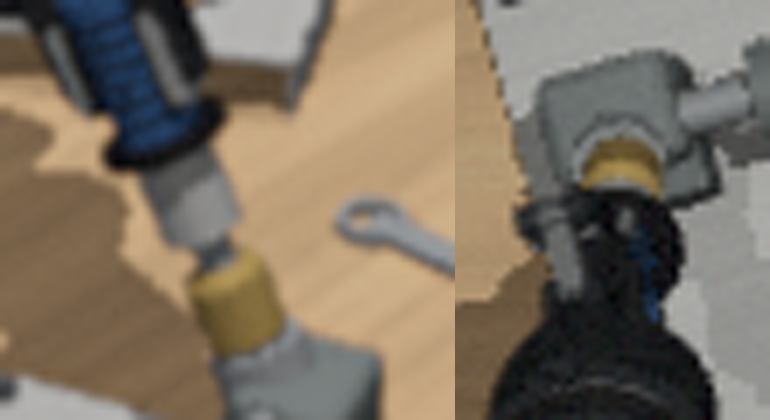

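step_arm(plan=[{"slide":[0,0,2],"angular":[0,0,0],"fingers":0},{"slide":[0,0,4],"angular":[0,0,0],"fingers":0},{"slide":[0,0,6],"angular":[0,0,0],"fingers":0},{"slide":[0,0,8],"angular":[0,0,0],"fingers":0},{"slide":[0,0,8],"angular":[0,0,0],"fingers":0}])

```text
clock: 11.13
tool_pos: [430.7, 180.2, 341.0]
eef_rot: [0.966, 0.136, 0.216, -0.029]
contact_force: [-3.4, -0.5, 1.0]
grip_width: 30.8
```

```bash
python3 st.py pics/e.png
```

```text
slide [  1.7  -4.8 -48. ] ang [ 0.13 -0.24  0.01]
F tool [-3.22488591 -0.50756455 -3.15684277] [ 0.16171798 -1.0577494   0.00696773] 11.2333
```

View pics/e.png

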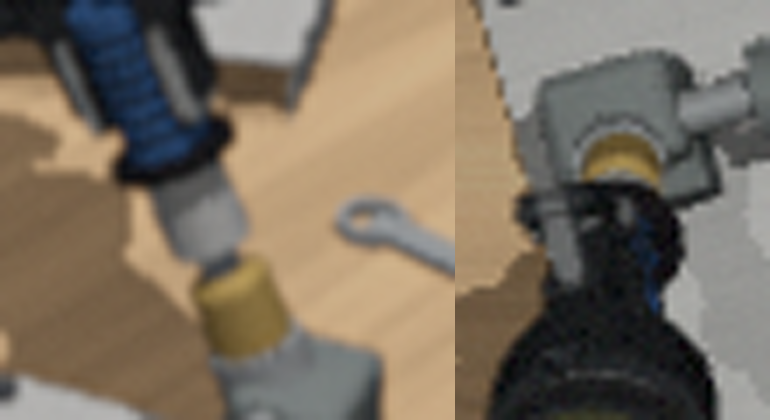

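step_arm(plan=[{"slide":[-0.6,0,2],"angular":[0,0,0],"fingers":0},{"slide":[-0.6,0,4],"angular":[0,0,0],"fingers":0},{"slide":[-0.6,0,6],"angular":[0,0,0],"fingers":0},{"slide":[-0.6,0,7],"angular":[0,0,0],"fingers":0},{"slide":[-0.6,0,7],"angular":[0,0,0],"fingers":0}])

```text
clock: 11.65
tool_pos: [433.3, 181.0, 334.8]
eef_rot: [0.966, 0.136, 0.217, -0.029]
contact_force: [-6.9, -0.4, 7.5]
grip_width: 30.5
```

```bash
python3 st.py pics/f.png
```

```text
slide [  1.9  -4.7 -54.8] ang [ 0.11 -0.31  0.01]
F tool [-3.9258301  -0.27174303 -9.77759112] [ 0.15652846 -1.2662707  -0.01257895] 11.75
```

View pics/f.png

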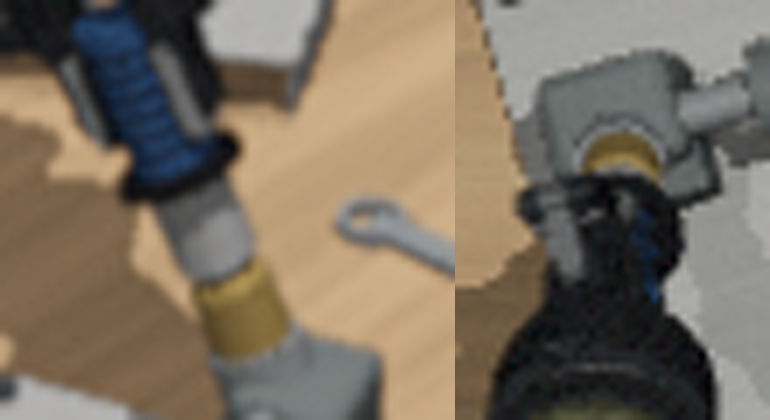

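step_arm(plan=[{"slide":[-0.8,0,0],"angular":[0,0,0],"fingers":0},{"slide":[-1.5,0,0],"angular":[0,0,0],"fingers":0},{"slide":[-1.5,0,0],"angular":[0,0,0],"fingers":0},{"slide":[-1.5,0,0],"angular":[0,0,0],"fingers":0}])

```text
clock: 12.08
tool_pos: [432.6, 180.8, 335.0]
eef_rot: [0.966, 0.136, 0.218, -0.03]
contact_force: [-5.4, -0.3, 7.8]
grip_width: 30.5
```

```bash
python3 st.py pics/g.png
python3 - <<'E'
from h import *
I=ctrl.read_camera('scene')[0]; overlay('scene',I,(335,130,400,200),9,'pics/ov.png',L=0)
s=ctrl.observe();p=np.array(s['tool_pos']);c=cal('scene')
print(proj(c,[N,N+AX*21,N+AX*36,N+AX*72,N+AX*78]).round(1), s['qvel'].round(4))
a=cv2.resize(I[130:200,335:400],None,fx=9,fy=9,interpolation=2)[...,::-1].copy()
q=((proj(c,[N,N+AX*138])-[335,130]+.5)*9).astype(int);cv2.line(a,tuple(map(int,q[0])),tuple(map(int,q[1])),(0,255,0),1);cv2.imwrite('pics/ov.png',a)
E
```

```text
slide [  2.6  -4.7 -54.5] ang [ 0.12 -0.43  0.  ]
F tool [-1.6706343  -0.81306595 -9.18154547] [ 1.52332916e-01 -8.56648198e-01  6.43025664e-05] 12.1833
[[370.8 188.3]
 [367.9 181.3]
 [365.9 176.3]
 [360.8 164.1]
 [360.  162. ]] [-0.0005  0.0017  0.001  -0.0008 -0.0005 -0.0005]
```

View pics/ov.png

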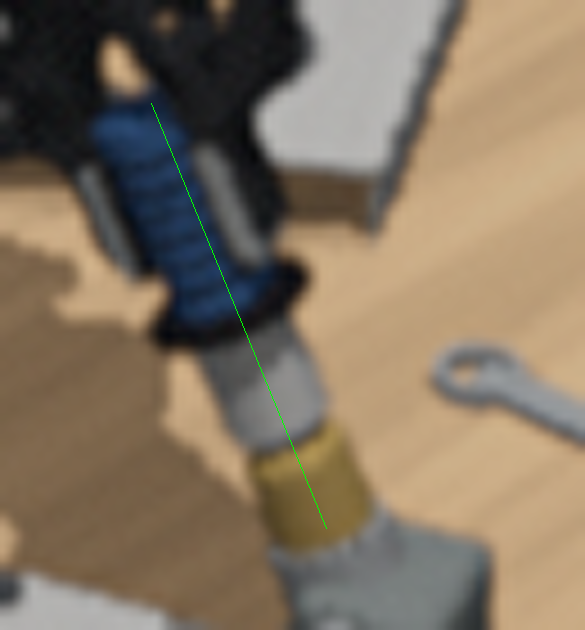

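step_arm(plan=[{"slide":[0,0,0],"angular":[0,0,0],"fingers":0},{"slide":[0,0,0],"angular":[0,0,0],"fingers":0},{"slide":[0,0,0],"angular":[0,0,0],"fingers":0},{"slide":[0,0,0],"angular":[0,0,0],"fingers":0}])

```text
clock: 12.57
tool_pos: [432.6, 180.8, 335.0]
eef_rot: [0.966, 0.136, 0.218, -0.03]
contact_force: [-5.4, -0.2, 7.8]
grip_width: 30.5
```

```bash
python3 st.py pics/i.png
python3 - <<'E'
from h import *
I,D=ctrl.read_camera('top');cv2.imwrite('pics/final.png',I[...,::-1]);P=cloud(cal('top'),D);print('pad z',P[263:266,288:291,2].mean())
E
```

```text
slide [  2.6  -4.7 -54.5] ang [ 0.12 -0.43 -0.  ]
F tool [-1.51529358 -1.2224657  -8.48665278] [ 0.14030387 -0.88144607  0.01741764] 12.6667
pad z 90.78105751019547
```

View pics/final.png

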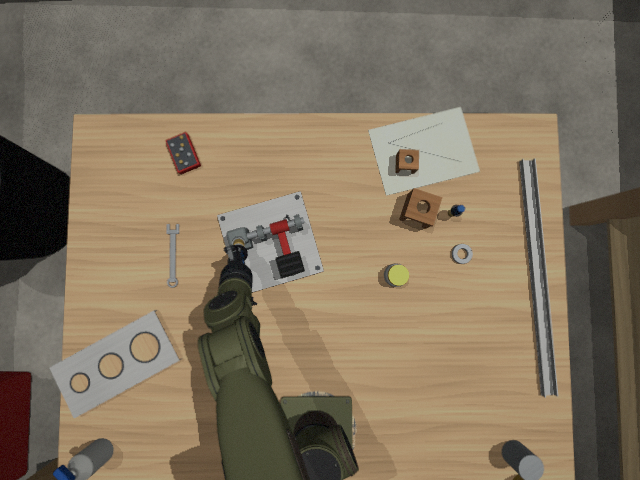

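```bash
python3 -c "
from plant import ctrl
print(ctrl.hand_in())"
```

```text
the job is handed in; nothing more can be done
None
```

I did the whole job and handed it in at about 12.7 s of the 54 s. `hand_in()` gives no verdict, so whether it passed is not confirmed.

**What I did**
- Pressed the red pedal until the force rose sharply, to about 25 N at the stop, and let it spring back.
- Took the gun in the larger stand by its blue handle and lifted it clear.
- Lined it up with the nipple in both camera views and pushed it on. The force built to about 7 N, then the coupler snapped over.
- Pressed on and held it there, still gripping.

**Last checks**
- **Plunger:** the push is about 12 N, which means roughly 10 mm of the 16 mm travel. The gap visible between barrel and coupler agrees.
- **Seat:** the coupler's rim looks flat on the steel seat.
- **Squareness:** the tool is within about 0.5° of the nipple's axis. The gun's handle appears off by about 1.5° in the picture, inside the 8° limit.
- **Steadiness:** the arm and gun held still over the last rows.
- **Pedal and bystanders:** the pad is back at 91 mm. The pot, wrench and ring are at the same image positions as at the start.

**What disagreed**
- The two cameras' rays to the nipple's ball missed each other by about 1.6 mm. I therefore aligned gun to nipple separately within each view.
- From tool position alone, the plunger reads about 8 mm instead of 10 mm. That is still above the 7.5 mm needed, but with little margin. I relied on the force reading and the visible gap.
- A sideways force of about 1.5 N remained at the end.

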